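# Shingle slide mailers in a filing tray and clamp the end stop

### The job

Finish the row in the blue-grey filing tray: lay the yellow, then the green, then the blue slide mailer on it like roof shingles, straight along the tray, each covering about half of the one before it and leaving that one's coloured label showing, all label ends pointing the same way as the red one already lying there. Lay them down rather than dropping them and leave the red mailer where it is. Then slide the tray's end stop up against the tail of the blue mailer and swing the stop's orange lever clockwise all the way to clamp it, without disturbing the tube rack, swab box or bottle.

Things in the scene. Friction and masses are not known exactly. Their poses are not given: they have to be found in the camera images.
- tray: Fixed shallow blue-grey tray, inside 110 mm (its x) by 420 mm (its y), floor 10 mm above the desk, rim 32 mm above the desk, walls 3 mm. Origin on the desk under the tray's centre; +y runs along the tray towards the end where the row starts (robot's left), +x away from the robot. The row lies along the centre line (x = 0) from the +y end towards -y.
- red: A flat rigid slide mailer 38 mm wide (its x), 84 mm long (its y) and 6 mm thick, white with a red label across 22 mm of the +y end of its top and a small grey thumb snap at the other (-y, tail) end. Origin at the centre of its underside, z up out of its top. Already lies flat on the tray floor near the tray's +y end wall, about on the centre line, label towards that wall; it is the first of the row.
- yellow: A flat rigid slide mailer 38 mm wide (its x), 84 mm long (its y) and 6 mm thick, white with a yellow label across 22 mm of the +y end of its top and a small grey thumb snap at the other (-y, tail) end. Origin at the centre of its underside, z up out of its top. Starts lying flat on the desk with its label end towards the robot's left (within 0.45 rad of world +y), in any of three places; weighs 15 to 31 g.
- green: A flat rigid slide mailer 38 mm wide (its x), 84 mm long (its y) and 6 mm thick, white with a green label across 22 mm of the +y end of its top and a small grey thumb snap at the other (-y, tail) end. Origin at the centre of its underside, z up out of its top. Starts lying flat on the desk with its label end towards the robot's left (within 0.45 rad of world +y), in any of three places; weighs 15 to 31 g.
- blue: A flat rigid slide mailer 38 mm wide (its x), 84 mm long (its y) and 6 mm thick, white with a blue label across 22 mm of the +y end of its top and a small grey thumb snap at the other (-y, tail) end. Origin at the centre of its underside, z up out of its top. Starts lying flat on the desk with its label end towards the robot's left (within 0.45 rad of world +y), in any of three places; weighs 15 to 31 g.
- yellow_label (a point): Centre of the yellow label: 30 mm to +y of the mailer's centre, on its top.
- green_label (a point): Centre of the green label: 30 mm to +y of the mailer's centre, on its top.
- blue_label (a point): Centre of the blue label: 30 mm to +y of the mailer's centre, on its top.
- blue_tail (a point): Middle of the blue mailer's tail end face (42 mm to -y of its centre, 3 mm above its underside).
- stop (a joint): End stop sliding along the tray's floor slot, in m: 0 far from the row (its face 125 mm to -y of the tray's centre), growing towards the row (+y), up to 0.17. Starts at 0 to 0.03. It needs about 4 N to move and stays where it is left.
- stop_face (a point): Foot of the stop's flat upright face that meets the last mailer, on the centre line, 3 mm above the tray floor; its axes are the tray's. The upright is steel, 80 mm wide (x), 4 mm thick and reaches 22 mm above the tray floor.
- stop_grip (a point): Point in the black grip on top of the upright, a block 24 mm wide (x), 12 mm thick (y) standing from 19 to 62 mm above the tray floor; this point is on its centre line, 44 mm above the tray floor (18 mm below its top) and 6 mm behind (to -y of) the face.
- clamp (a joint): Orange clamping lever on a vertical bolt behind the stop, in rad: 0 loose, growing clockwise seen from above, to its stop at 1.4 (clamped). Starts at 0 to 0.25. At 0 the arm points along the tray's -y, turned 0.7 rad towards +x; at 0.7 it points along -y; at 1.4 it is turned 0.7 rad towards -x. Turning it takes about 0.05 N m (1 N at the tip) and it stays where it is left. In this scene the stop holds by its own friction with the lever loose or clamped alike.
- clamp_axis (a point): On the lever's turning axis at the arm's mid height, 39 mm above the tray floor, 40 mm behind the stop's face; the hub is 20 mm across.
- clamp_tip (a point): Centre of the lever's round end (14 mm across, from 33 to 45 mm above the tray floor), 50 mm from the axis; the arm is 11 mm wide and 10 mm high.
- tube_rack: Bystander: white rack of upright pink tubes with blue caps, 62 x 122 mm, 127 mm high, to the robot's right. Origin under its centre.
- swab_box: Bystander: open grey carton of wrapped swabs, 90 x 200 x 45 mm high, to the robot's left. Origin under its centre.
- gel: Bystander: bottle 60 mm across, 160 mm high, to the left of the tray. Origin under its centre.
Things that resemble listed ones, but are neither listed nor needed, are in the scene too. What is shaped like the green but turquoise is not meant.

How it is judged (in metres and radians):
On the way, in this order (a step that is already met when the one before it is completed fails the run):
1. the yellow mailer lies let go on the red one in the tray, overlapping it by 22 to 56 mm, label end the same way (x of yellow in the frame of tray between -0.012 and 0.012 m and z of yellow in the frame of tray between 0.006 and 0.04 m and angle between the y axis of yellow and the y axis of tray, either way round below 0.21 rad and angle between yellow's own z axis and vertical below 0.3 rad and y of yellow in the frame of red between -0.062 and -0.028 m and z of yellow in the frame of red between 0.003 and 0.013 m and y of yellow_label in the frame of red above -0.045 m and linear speed of yellow below 0.02 m/s and contact force between the fingers and yellow below 0.05 N), for 0.2 s.
2. the green mailer lies let go on the yellow one in the tray, overlapping it by 22 to 56 mm, label end the same way (x of green in the frame of tray between -0.012 and 0.012 m and z of green in the frame of tray between 0.006 and 0.04 m and angle between the y axis of green and the y axis of tray, either way round below 0.21 rad and angle between green's own z axis and vertical below 0.3 rad and y of green in the frame of yellow between -0.062 and -0.028 m and z of green in the frame of yellow between 0.003 and 0.013 m and y of green_label in the frame of yellow above -0.045 m and linear speed of green below 0.02 m/s and contact force between the fingers and green below 0.05 N), for 0.2 s.
3. the blue mailer lies let go on the green one in the tray, overlapping it by 22 to 56 mm, label end the same way (x of blue in the frame of tray between -0.012 and 0.012 m and z of blue in the frame of tray between 0.006 and 0.04 m and angle between the y axis of blue and the y axis of tray, either way round below 0.21 rad and angle between blue's own z axis and vertical below 0.3 rad and y of blue in the frame of green between -0.062 and -0.028 m and z of blue in the frame of green between 0.003 and 0.013 m and y of blue_label in the frame of green above -0.045 m and linear speed of blue below 0.02 m/s and contact force between the fingers and blue below 0.05 N), for 0.2 s.
4. the stop is up against the blue mailer's tail (within 6 mm) while its clamping lever is still loose (below 0.6 rad) (y of blue_tail in the frame of stop_face between -0.003 and 0.006 m and value of joint clamp below 0.6 rad), for 0.2 s.
At the end, for the whole second after the job is handed in: Red stays (30 mm). Yellow, green, blue lie still, top up, each on the one before, 28-62 mm farther to -y, labels to +y, within 12 mm and 12 deg of the tray's centre line. Stop face within 6 mm of blue's tail (3 mm pressed in), lever past 1.15 rad, all let go (x of red in the frame of tray between -0.012 and 0.012 m and z of red in the frame of tray between 0.006 and 0.04 m and angle between the y axis of each of red, yellow, green, blue and the y axis of tray, either way round below 0.21 rad and angle between each of red, yellow, green, blue's own z axis and vertical below 0.3 rad and distance of red from where it was at the start of the episode below 0.03 m and x of yellow in the frame of tray between -0.012 and 0.012 m and z of yellow in the frame of tray between 0.006 and 0.04 m and y of yellow in the frame of red between -0.062 and -0.028 m and z of yellow in the frame of red between 0.003 and 0.013 m and y of yellow_label in the frame of red above -0.045 m and x of green in the frame of tray between -0.012 and 0.012 m and z of green in the frame of tray between 0.006 and 0.04 m and y of green in the frame of yellow between -0.062 and -0.028 m and z of green in the frame of yellow between 0.003 and 0.013 m and y of green_label in the frame of yellow above -0.045 m and x of blue in the frame of tray between -0.012 and 0.012 m and z of blue in the frame of tray between 0.006 and 0.04 m and y of blue in the frame of green between -0.062 and -0.028 m and z of blue in the frame of green between 0.003 and 0.013 m and y of blue_label in the frame of green above -0.045 m and y of blue_tail in the frame of stop_face between -0.003 and 0.006 m and value of joint clamp above 1.15 rad and linear speed of each of red, yellow, green, blue below 0.02 m/s and velocity of joint stop below 0.01 m/s); the robot touches nothing.
It fails at once if the tube rack, swab box or bottle is pushed more than 30 mm or tipped over (distance of any of tube_rack, swab_box, gel from where it was at the start of the episode above 0.03 m or angle between any of tube_rack, swab_box, gel's own z axis and vertical above 0.3 rad).
It fails at once if a mailer is dropped (falls free of the fingers faster than 0.7 m/s, some 25 mm) ((linear speed of yellow above 0.7 m/s and contact force between the fingers and yellow below 0.05 N) or (linear speed of green above 0.7 m/s and contact force between the fingers and green below 0.05 N) or (linear speed of blue above 0.7 m/s and contact force between the fingers and blue below 0.05 N)).
It also fails if it takes over 72 s, if anything falls off the work surface, if the arm or the gripper's body presses on something with over 40 N, if the wrist force passes 120 N, or if a joint passes its speed limit or range.

### The arm

A 7-joint arm with a two-finger parallel gripper is mounted at the origin on the work surface. World frame = base frame: x ahead of the robot, y to its left, z up, the work surface at z = 0. Lengths are in mm, angles in rad, forces in N, time in s.
With the tool pointing down it reaches from about 400 to 875 mm from the base axis. Payload 4.4 kg.
Tool frame: the origin (TCP) lies on the centre line of the jaws, within the pads' length; the fingertips stand 25 mm ahead of it and the grasp point (between the pads) lies 6 mm ahead of it; z points along the fingers, x is the direction in which the jaws open and shut, and the axes are right-handed (so a half turn about z gives the same grasp; the last joint's range is limited). The gripper opens to 85 mm and grips with 20 to 120 N. Pads are 22 mm wide; open, the fingers measure 114 mm over their backs; the gripper's body (76 mm by 85 mm) begins 54 mm behind the grasp point. The pads swing forward as they close: fully open they stand 13 mm farther back than shut.
Start: joints at [1.103, 0.628, 0.038, 1.517, -0.027, 0.996, -0.02], TCP at [254.226, -598.236, 256.313] pointing down, gripper open.
Joint ranges: [-3.06, 3.06], [-0.37, 2.12], [-1.25, 1.32], [0.18, 2.47], [-1.1, 4.24], [0.23, 1.98], [-2.94, 2.94]. Speed limits (rad/s): [2.57, 2.57, 3.14, 3.14, 3.14, 3.14, 3.14].

### API

Orientations are given as [roll, pitch, yaw] about the fixed x, y, z axes, in that order (R = Rz(yaw) Ry(pitch) Rx(roll)).
In Python, from cell import ctrl, cams gives the robot as it stands. The module is installed in compiled form; this text tells all that it offers.
- The arm moves only by the tool step_arm, never from a script. Its arguments are lists of equal length, an entry for each row: "linear": the shift along the tool's x, y, z in mm, a list of three; "yaw": the turn about the tool's z in rad; "gripper": the opening, from -1 (shut) to 1 (fully open). A call has 1 to 8 rows; each row is the pose to reach, as a shift and turn from the pose commanded when the call began, along the tool's axes at that moment; what a row does not reach only later rows make up. A row lasts 1/12 s, in which the tool goes at most 41.7 mm and 7.16 degrees, less where a joint would pass 70% of its speed; a pose out of reach is approached as far as the arm can. A call with a gripper value outside its range is refused whole. The fingers move at their own pace and stop on an object; the grip force is fixed at half the most. Time passes only in rows, so rows that repeat a pose let the fingers close. It gives the time, the measured TCP pose, the force and the opening at its end, in the units of the state.
- ctrl.read_state(): the state, without advancing time (a new reading comes with each control period).
- cams.get_image(name): name is "scene" or "top"; returns a dict with "frame" (400x640x3 uint8, red, green, blue), "depth" (400x640 float32, mm along the optical axis (not along the pixel's ray), 0 where there is no reading), "intrinsics" (3x3 intrinsics, pixels), "k1" (the pictures are not rectified: a ray, as slopes to the right and down, at radius r is drawn at 1 + k1 r^2 times it, then the intrinsics apply), "cam_to_world" (4x4, takes a point from camera to world coordinates). Camera axes: x right, y down, z forward; pixel columns grow to the right and rows downward; lengths in mm; the calibration is good to about 2 mm. A picture is of the moment at which its call begins.
- ctrl.finish_job(): hands the job in, once; it reports no verdict.
Trained networks look in the newest picture that a camera, given by its name, has taken for a name from the list of things; names that differ only in an ending like _2 or _b are one class to them, and where a whole thing is asked for, a point or a joint stands for the part that bears it (a point fixed in the world has none). Each returns a list of dicts, best first, with "conf" (0 to 1); they miss things now and then, are a little off and sometimes report something else, mostly with a low value. They report only what shows in the picture. A call takes as long as a camera call. They do not tell look-alikes from the thing itself.
- cams.regions_of(camera, name): "pixels" (400x640 bool, what is visible of it) and "pixel" ([column, row] in pixels, amid what is visible of it).
The state is a dict: "clock": time; "qpos": joint angles; "qd": joint speeds; "tau": joint torques, N m; "eef_pos": TCP position; "tool_rot": TCP orientation; "force": force on the tool from outside, world axes, zero at the start; "torque": the same for the moment, N m; "width": finger opening in mm.
Only numpy, scipy, OpenCV 4.12 (cv2) and the standard library are available. Lean on these libraries where they do the work, as an engineer would, in place of code of your own. Each camera call takes 0.05 s, during which the arm holds its last target.

## Working session

There is one attempt and no reset: what is moved stays moved. The work goes in short steps, Python scripts to look and compute and a tool call to move; the robot and the scene stay as the last step left them, time stands still between calls to the robot, and variables do not carry over. Pictures are saved under pics/ and viewed, and the job is handed in when it is done.

Besides the shell and the picture viewer there is one more tool, called after "Call:" in YAML: its name, and indented under it one key for each argument. step_arm: Moves the arm, as the interface text tells. Its arguments: {"type":"object","properties":{"linear":{"type":"array"},"yaw":{"type":"array"},"gripper":{"type":"array"}},"required":["linear","yaw","gripper"]}

```bash
mkdir -p pics; cat > h.py <<'E'
import numpy as np,cv2
from cell import ctrl,cams
def px2w(im,u,v,d=None,z=None):
    K=im["intrinsics"];k1=im["k1"];T=np.array(im["cam_to_world"])
    xd=np.array([(u-K[0][2])/K[0][0],(v-K[1][2])/K[1][1]]);x=xd.copy()
    for _ in range(30): x=xd/(1+k1*(x@x))
    r=np.array([x[0],x[1],1.])
    if d is not None: p=r*d
    else:
        R=T[:3,:3]@r; s=(z-T[2,3])/R[2]; p=r*s
    return T[:3,:3]@p+T[:3,3]
def cloud(im,mask=None):
    K=np.array(im["intrinsics"]);k1=im["k1"];T=np.array(im["cam_to_world"])
    v,u=np.nonzero((im["depth"]>0)&(mask if mask is not None else True))
    xd=np.stack([(u-K[0,2])/K[0,0],(v-K[1,2])/K[1,1]],1);x=xd.copy()
    for _ in range(30): x=xd/(1+k1*(x**2).sum(1,keepdims=True))
    d=im["depth"][v,u][:,None]
    P=np.hstack([x*d,d])@T[:3,:3].T+T[:3,3]
    return u,v,P
def save(im,n): cv2.imwrite("pics/"+n,im["frame"][:,:,::-1])
E
python3 - <<'E'
from h import *
s=ctrl.read_state();print(s)
for c in ["top","scene"]:
    im=cams.get_image(c);save(im,c+"0.png");print(c,im["cam_to_world"],im["intrinsics"],im["k1"])
    for n in ["red","yellow","green","blue","stop","clamp","tray","stop_grip","clamp_tip","tube_rack","swab_box","gel"]:
        for r in cams.regions_of(c,n)[:3]:
            u,v,P=cloud(im,r["pixels"]);print(c,n,round(r["conf"],2),r["pixel"],len(u),np.median(P,0).round(0) if len(u) else None)
E
```

```text
{'clock': 0.0, 'qpos': array([ 1.10321558,  0.62935645,  0.0384045 ,  1.51836409, -0.02700557,
        0.99630868, -0.02001316]), 'qd': array([-0.00037953,  0.00051502, -0.00016537, -0.00164022, -0.00016315,
        0.00100689, -0.00063275]), 'tau': array([-8.98243161e-05, -5.63404262e+01,  1.22634597e+00, -1.93449068e+01,
        1.10638066e-02,  1.05835733e-02,  3.43436080e-07]), 'eef_pos': array([ 254.00892855, -597.68321658,  255.3829268 ]), 'tool_rot': array([-3.14159191e+00,  1.91991388e-03, -1.16900139e+00]), 'force': array([-0.28990212, -0.19118757,  0.79481311]), 'torque': array([-0.01865191,  0.04138373,  0.02443282]), 'width': 85.35991184350677}
top [[-1.99655960e-03 -9.91331665e-01  1.31367972e-01  3.00114446e+02]
 [-9.99991423e-01  1.50256040e-03 -3.85943975e-03  3.68039074e+01]
 [ 3.62859652e-03 -1.31374551e-01 -9.91326163e-01  1.55549419e+03]
 [ 0.00000000e+00  0.00000000e+00  0.00000000e+00  1.00000000e+00]] [[448.80312258   0.         322.57762288]
 [  0.         448.80312258 200.88484669]
 [  0.           0.           1.        ]] -0.07732616865442793
top red 0.6 [2
[... 1482 characters left out ...]
 [351.3, 164.0] 283 [448. 191.   8.]
scene green 0.5 [319.3, 250.6] 465 [602. -97.  25.]
scene blue 0.77 [314.8, 194.8] 311 [446.  30.   8.]
scene stop 0.62 [319.9, 255.1] 507 [602. -90.  26.]
scene clamp 0.4 [311.9, 256.6] 94 [ 604. -126.   56.]
scene tray 0.75 [311.7, 254.3] 140 [ 605. -130.   55.]
scene stop_grip 0.84 [320.8, 250.5] 547 [603. -90.  22.]
scene clamp_tip 0.6 [308.9, 257.4] 140 [ 605. -130.   55.]
scene tube_rack 0.76 [183.5, 276.5] 1803 [ 423. -407.   67.]
scene tube_rack 0.48 [350.1, 160.7] 279 [447. 191.   8.]
scene tube_rack 0.44 [317.1, 189.2] 316 [446.  30.   8.]
scene swab_box 0.75 [380.1, 112.1] 1771 [383. 385.  37.]
scene gel 0.66 [466.1, 142.5] 774 [663. 440.  92.]
```

```bash
python3 - <<'E'
import cv2
a=cv2.imread("pics/top0.png");cv2.imwrite("pics/top0c.png",cv2.resize(a[130:270,190:390],None,fx=4,fy=4,interpolation=cv2.INTER_CUBIC))
a=cv2.imread("pics/scene0.png");cv2.imwrite("pics/scene0c.png",cv2.resize(a[110:300,240:480],None,fx=3.2,fy=3.1,interpolation=cv2.INTER_CUBIC))
E
```

```text
(no output)
```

View pics/top0c.png

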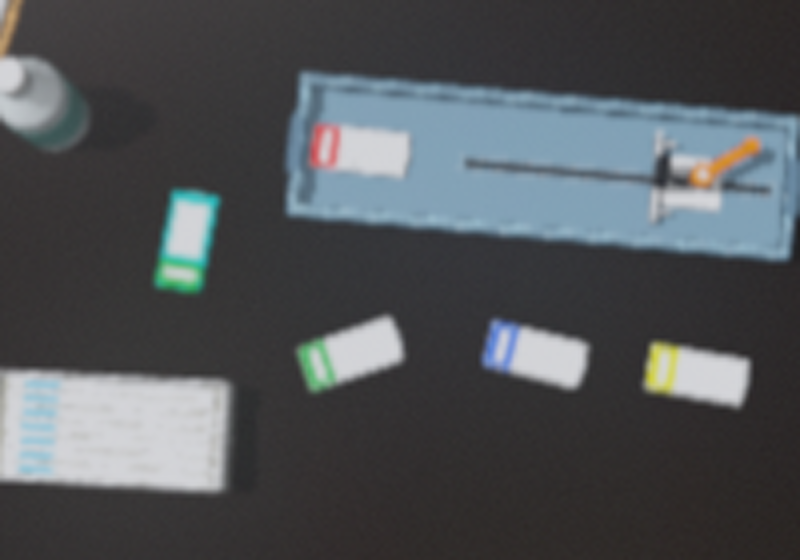

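View pics/scene0c.png

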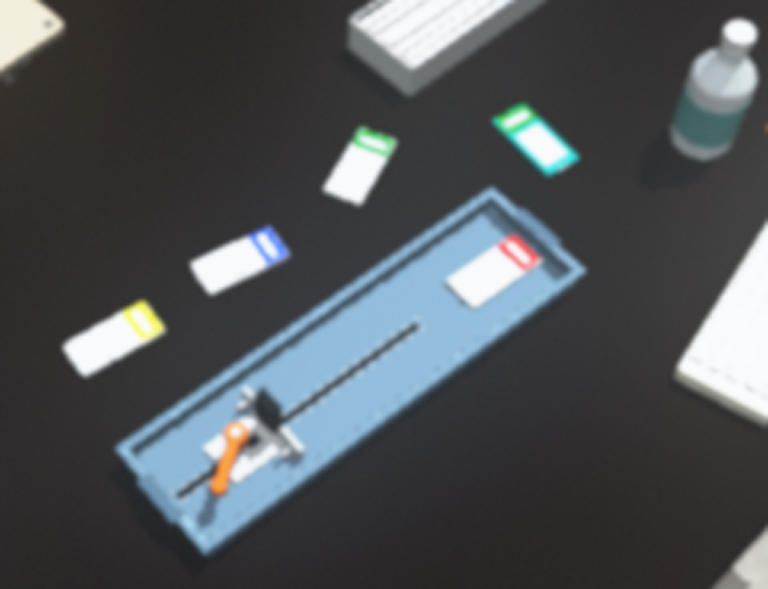

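```bash
cat >> h.py <<'E'
def toW(im,U,z):
    return np.array([px2w(im,u,v,z=z) for u,v in U])
def mailer(im,c,z,rad=75,thr=None,lo=None):
    # bright-vs-background mask in 4x upsampled crop around world point c; top plane z
    f=cv2.resize(im["frame"],None,fx=4,fy=4,interpolation=cv2.INTER_CUBIC).astype(int)
    T=np.array(im["cam_to_world"]);p=T[:3,:3].T@(np.array([c[0],c[1],z])-T[:3,3]);x=p[:2]/p[2];x=x*(1+im["k1"]*(x@x))
    K=im["intrinsics"];u=K[0][0]*x[0]+K[0][2];v=K[1][1]*x[1]+K[1][2]
    return f,u,v
def rectw(P):
    r=cv2.minAreaRect(P[:,:2].astype(np.float32));(cx,cy),(w,h),a=r
    B=cv2.boxPoints(r);e1=B[1]-B[0];e2=B[2]-B[1]
    L=e1 if np.linalg.norm(e1)>np.linalg.norm(e2) else e2
    if L[1]<0:L=-L
    return np.array([cx,cy]),sorted([w,h]),np.arctan2(-L[0],L[1])  # yaw of +y axis from world y
E
python3 - <<'E'
from h import *
C={"yellow":(428,-112,6),"blue":(446,30,6),"green":(447,191,6),"red":(624,180,16)}
for cn in ["top","scene"]:
    im=cams.get_image(cn)
    for n,c in C.items():
        f,u,v=mailer(im,c,c[2])
        u0,v0=int(4*u)-110,int(4*v)-110;g=f[v0:v0+220,u0:u0+220].astype(np.uint8)
        mx=g.max(2); 
        if n=="red": m=(g[:,:,0]>165).astype(np.uint8)  # red channel: white or red label vs blue tray
        else: m=(mx>120).astype(np.uint8)
        k,l,st,ce=cv2.connectedComponentsWithStats(m);i=l[110,110] or 1+st[1:,4].argmax()
        cs,_=cv2.findContours((l==i).astype(np.uint8),cv2.RETR_EXTERNAL,cv2.CHAIN_APPROX_NONE)
        q=max(cs,key=len)[:,0,:]
        U=(q+[u0,v0]+0.5)/4-0.5
        P=toW(im,U,c[2]);print(cn,n,rectw(P), np.median(mx),)
    u,v,P=cloud(im)
    s=(P[:,2]>27)&(P[:,2]<37)&(P[:,0]>500)&(P[:,0]<710)&(P[:,1]>-260)&(P[:,1]<250)
    print("rim",s.sum(),rectw(P[s]))
    r=cams.regions_of(cn,"clamp_tip")
    s=(P[:,2]>45)&(P[:,2]<80)&(P[:,0]>560)&(P[:,0]<650)&(P[:,1]>-180)&(P[:,1]<-50)
    hue=im["frame"][v[s],u[s]]; 
    org=(hue[:,0]>150)&(hue[:,2]<100)
    print("orange",rectw(P[s][org]),P[s][org].mean(0)); print("grip",P[s][~org].round(0).tolist()[:40])
E
```

```text
top yellow (array([ 427.38970947, -111.96307373]), [43.802364349365234, 89.69034576416016], np.float32(-0.1828494)) 48.0
top blue (array([445.15087891,  27.63314438]), [43.813934326171875, 89.78536224365234], np.float32(-0.25636736)) 53.0
top green (array([446.15133667, 187.27493286]), [43.599910736083984, 89.18103790283203], np.float32(0.33254844)) 55.0
top red (array([623.52911377, 180.80421448]), [41.752220153808594, 85.18681335449219], np.float32(-0.11158913)) 132.0
rim 675 (array([608.14160156,  20.77752686]), [125.82563018798828, 443.8527526855469], np.float32(-0.09078699))
orange (array([ 602.7310791, -134.4520874]), [12.192758560180664, 61.56166458129883], np.float32(0.5323984)) [ 605.71509307 -135.8907548    54.93211937]
grip [[625.0, -155.0, 61.0], [625.0, -158.0, 57.0], [626.0, -162.0, 56.0], [622.0, -152.0, 55.0], [622.0, -162.0, 56.0], [620.0, -145.0, 50.0], [618.0, -148.0, 59.0], [619.0, -162.0, 56.0], [616.0, -138.0, 51.0], [616.0, -142.0, 52.0], [610.0, -76.0, 62.0], [608.0, -78.0, 72.0], [608.0, -82.0, 73.0], [609.0, -85.0, 71.0], [611.0, -134.0, 58.0], [613.0, -139.
[... 1482 characters left out ...]
8.0, -78.0, 71.0], [590.0, -76.0, 71.0], [593.0, -75.0, 75.0], [595.0, -73.0, 74.0], [597.0, -72.0, 76.0], [583.0, -81.0, 63.0], [589.0, -82.0, 73.0], [589.0, -79.0, 69.0], [595.0, -80.0, 79.0], [595.0, -78.0, 76.0], [598.0, -76.0, 77.0], [599.0, -74.0, 75.0], [600.0, -71.0, 73.0], [585.0, -80.0, 59.0], [591.0, -81.0, 68.0], [595.0, -81.0, 73.0], [598.0, -80.0, 77.0], [600.0, -78.0, 76.0], [600.0, -75.0, 73.0], [602.0, -73.0, 72.0], [604.0, -71.0, 73.0], [588.0, -82.0, 60.0], [592.0, -82.0, 65.0], [596.0, -82.0, 71.0], [599.0, -81.0, 74.0], [601.0, -80.0, 75.0], [603.0, -77.0, 74.0], [606.0, -77.0, 77.0], [607.0, -74.0, 75.0], [587.0, -82.0, 53.0], [592.0, -82.0, 60.0], [596.0, -82.0, 65.0]]
```

```bash
cat >> h.py <<'E'
def go(x,y,z,yaw):
    """tool-axis shift from measured pose"""
    s=ctrl.read_state();r,p,w=s["tool_rot"];p0=s["eef_pos"]
    d=np.array([x,y,z])-p0
    from scipy.spatial.transform import Rotation as Ro
    R=Ro.from_euler("xyz",[r,p,w]).as_matrix()
    print("lin",(R.T@d).round(1).tolist(),"yaw",round(-(yaw-w),3),"pos",p0.round(1),"w",round(w,3),"F",s["force"].round(1),"width",round(s["width"],1),"t",round(s["clock"],2))
E
python3 - <<'E'
from h import *
for cn in ["top","scene"]:
    im=cams.get_image(cn)
    f=cv2.resize(im["frame"],None,fx=4,fy=4,interpolation=cv2.INTER_CUBIC)
    m=(f.max(2)<80).astype(np.uint8)
    v,u=np.nonzero(m);u=u[::1];
    U=np.stack([(u+.5)/4-.5,(v+.5)/4-.5],1)
    # project vectorised z=10
    K=np.array(im["intrinsics"]);T=np.array(im["cam_to_world"])
    xd=(U-[K[0,2],K[1,2]])/[K[0,0],K[1,1]];x=xd.copy()
    for _ in range(20): x=xd/(1+im["k1"]*(x**2).sum(1,keepdims=True))
    R=np.c_[x,np.ones(len(x))]@T[:3,:3].T;P=T[:3,3]+R*((10-T[2,3])/R[:,2:])
    # slot region: y from -60 to 100, near centre line
    c=606.8+0.092*(P[:,1]-22.5)
    s=(abs(P[:,0]-c)<12)&(P[:,1]>-55)&(P[:,1]<100)
    Q=P[s];b,a=np.polyfit(Q[:,1],Q[:,0],1);print(cn,s.sum(),"slope",b,"x at y=22.5",a+b*22.5,"ymax",Q[:,1].max())
go(424,-125,150,-0.181)
E
```

```text
Traceback (most recent call last):
TypeError: expected non-empty vector for x
```

```bash
cat > slot.py <<'E'
from h import *
def slot(cn,y0=-50,y1=88):
    im=cams.get_image(cn);out=[]
    G=im["frame"].astype(np.float32).sum(2)
    K=np.array(im["intrinsics"]);T=np.array(im["cam_to_world"])
    for y in np.arange(y0,y1,3.):
        xs=606.8+0.092*(y-22.5)+np.arange(-25,25.1,.5)
        p=(np.c_[xs,0*xs+y,0*xs+10]-T[:3,3])@T[:3,:3];q=p[:,:2]/p[:,2:];q=q*(1+im["k1"]*(q**2).sum(1,keepdims=True))
        mx=(q[:,0]*K[0,0]+K[0,2]).astype(np.float32);my=(q[:,1]*K[1,1]+K[1,2]).astype(np.float32)
        g=cv2.remap(G,mx[None],my[None],cv2.INTER_LINEAR)[0]
        w=np.clip(np.median(g)-15-g,0,None)
        if w.max()>40: out.append((y,(w*xs).sum()/w.sum()))
    o=np.array(out);b,a=np.polyfit(o[:,0],o[:,1],1);r=o[:,1]-a-b*o[:,0];k=abs(r)<2
    b,a=np.polyfit(o[k,0],o[k,1],1)
    print(cn,len(o),k.sum(),"yaw",-np.arctan(b),"x at y=22.5",a+b*22.5,"rms",r[k].std())
if __name__=="__main__":
    slot("top");slot("scene");go(424,-125,150,-0.181)
E
python3 slot.py
```

```text
top 46 46 yaw -0.092280802142231 x at y=22.5 606.9441865694229 rms 0.1495655662921088
scene 46 45 yaw -0.09277286156990491 x at y=22.5 604.4692138234102 rms 0.410599501946347
lin [-369.2, -341.3, 106.3] yaw -0.988 pos [ 254.2 -598.2  256.3] w -1.169 F [ 1.7  1.5 -0.4] width 85.2 t 1.65
```

Call:
step_arm:
  linear:
    - [-369,-341,0]
    - [-369,-341,0]
    - [-369,-341,0]
    - [-369,-341,0]
    - [-369,-341,0]
    - [-369,-341,0]
    - [-369,-341,0]
    - [-369,-341,0]
  yaw: [-0.988,-0.988,-0.988,-0.988,-0.988,-0.988,-0.988,-0.988]
  gripper: [0.1,0.1,0.1,0.1,0.1,0.1,0.1,0.1]

```text
clock: 2.32
eef_pos: [367.0, -282.7, 256.7]
tool_rot: [3.141, -0.001, -0.175]
force: [1.0, 0.5, -0.4]
width: 46.9
```

```bash
python3 -c "
from h import *
go(424,-125,70,-0.181)"
```

```text
lin [28.4, -165.4, 186.6] yaw 0.006 pos [ 367.  -282.7  256.7] w -0.175 F [ 1.   0.5 -0.4] width 46.9 t 2.32
```

Call:
step_arm:
  linear:
    - [28,-165,0]
    - [28,-165,0]
    - [28,-165,60]
    - [28,-165,100]
    - [28,-165,140]
    - [28,-165,180]
    - [28,-165,187]
    - [28,-165,187]
  yaw: [0.0,0.0,0.0,0.0,0.0,0.0,0.0,0.0]
  gripper: [0.1,0.1,0.1,0.1,0.1,0.1,0.1,0.1]

```text
clock: 2.98
eef_pos: [421.2, -124.7, 63.4]
tool_rot: [-3.14, 0.01, -0.178]
force: [-0.6, 0.4, 0.5]
width: 47.3
```

```bash
python3 -c "
from h import *
go(424,-125,36,-0.181)"
```

```text
lin [3.1, -0.1, 27.4] yaw 0.003 pos [ 421.2 -124.7   63.4] w -0.178 F [-0.6  0.4  0.5] width 47.3 t 2.98
```

Call:
step_arm:
  linear:
    - [1,0,0]
    - [1,0,0]
    - [1,0,0]
  yaw: [0,0,0]
  gripper: [0.1,0.1,0.1]

```text
clock: 3.23
eef_pos: [426.1, -127.9, 70.5]
tool_rot: [3.141, -0.003, -0.182]
force: [0.3, -0.3, 0.3]
width: 46.7
```

```bash
python3 -c "
from h import *
go(424,-125,36,-0.181)
for c in ['scene','top']:
    im=cams.get_image(c);save(im,c+'1.png')
    a=im['frame'][:,:,::-1]
    a=a[150:280,200:360] if c=='scene' else a[180:270,320:420]
    cv2.imwrite('pics/'+c+'1c.png',cv2.resize(a,None,fx=4,fy=4,interpolation=cv2.INTER_CUBIC))
"
```

```text
lin [-2.7, -2.5, 34.5] yaw -0.001 pos [ 426.1 -127.9   70.5] w -0.182 F [ 0.3 -0.3  0.3] width 46.7 t 3.23
```

View pics/scene1c.png

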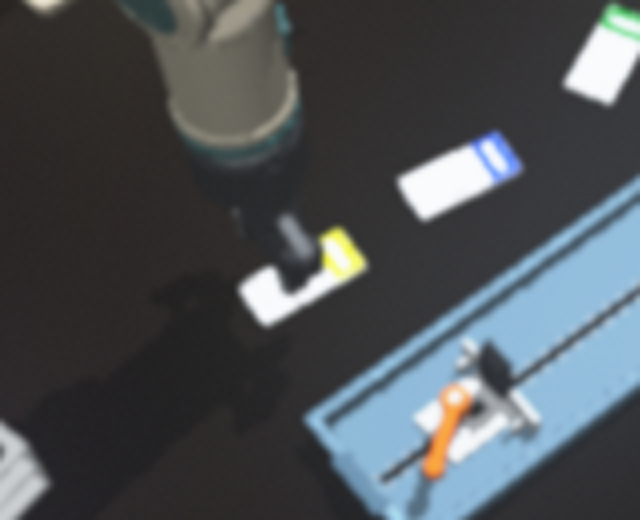

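Call:
step_arm:
  linear:
    - [-2,-2,10]
    - [-2,-2,20]
    - [-2,-2,30]
    - [-2,-2,34]
    - [-2,-2,36]
    - [-2,-2,38]
    - [-2,-2,38]
  yaw: [0,0,0,0,0,0,0]
  gripper: [0.1,0.1,0.1,0.1,0.1,0.1,0.1]

```text
clock: 3.92
eef_pos: [423.8, -125.6, 32.0]
tool_rot: [3.141, -0.002, -0.182]
force: [0.0, 0.4, 0.8]
width: 47.0
```

Call:
step_arm:
  linear:
    - [0,0,2]
    - [0,0,4]
    - [0,0,5]
    - [0,0,5]
  yaw: [0,0,0,0]
  gripper: [0.1,0.1,0.1,0.1]

```text
clock: 4.25
eef_pos: [423.3, -125.0, 26.2]
tool_rot: [3.142, 0.0, -0.181]
force: [0.7, 0.2, -0.8]
width: 47.2
```

Call:
step_arm:
  linear:
    - [0,0,0]
    - [0,0,0]
    - [0,0,0]
    - [0,0,0]
  yaw: [0,0,0,0]
  gripper: [-0.2,-0.2,-0.2,-0.2]

```text
clock: 4.58
eef_pos: [423.3, -125.0, 26.7]
tool_rot: [3.141, -0.0, -0.181]
force: [-1.0, 1.9, 6.2]
width: 35.1
```

```bash
python3 -c "
from h import *
print(ctrl.read_state()['force'],ctrl.read_state()['width'])
for c in ['scene']:
    im=cams.get_image(c);save(im,c+'2.png')
    a=im['frame'][:,:,::-1]
    a=a[180:260,230:330]
    cv2.imwrite('pics/'+c+'2c.png',cv2.resize(a,None,fx=7,fy=7,interpolation=cv2.INTER_CUBIC))
"
```

```text
[-1.04163274  1.89440514  6.21397766] 35.11098924696019
```

View pics/scene2c.png

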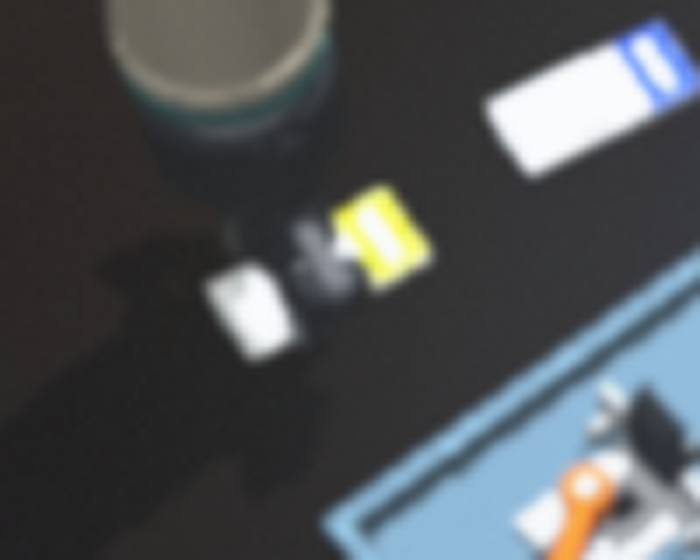

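Call:
step_arm:
  linear:
    - [0,0,-4]
    - [0,0,-4]
    - [0,0,-4]
    - [0,0,0]
    - [0,0,2]
    - [0,0,4]
  yaw: [0,0,0,0,0,0]
  gripper: [0.1,0.1,0.1,0.1,0.1,0.1]

```text
clock: 5.13
eef_pos: [423.3, -125.1, 22.3]
tool_rot: [3.141, -0.0, -0.181]
force: [-5.5, 1.1, 45.1]
width: 46.9
```

Call:
step_arm:
  linear:
    - [0,0,1]
    - [0,0,2]
    - [0,0,2]
  yaw: [0,0,0]
  gripper: [0.1,0.1,0.1]

```text
clock: 5.38
eef_pos: [423.3, -125.0, 22.4]
tool_rot: [3.14, -0.002, -0.181]
force: [-3.6, 1.1, 30.9]
width: 46.7
```

Call:
step_arm:
  linear:
    - [0,0,-10]
    - [0,0,-20]
    - [0,0,-20]
  yaw: [0,0,0]
  gripper: [0.1,0.1,0.1]

```text
clock: 5.63
eef_pos: [423.9, -125.2, 41.4]
tool_rot: [-3.141, -0.002, -0.181]
force: [-0.2, -0.9, 0.8]
width: 47.0
```

```bash
python3 -c "
from h import *
s=ctrl.read_state();print(s['force'],s['width'],s['eef_pos'])
O=[]
for c in ['scene','top']:
    im=cams.get_image(c);save(im,c+'3.png')
    a=im['frame'][:,:,::-1]
    a=a[190:260,240:310] if c=='scene' else a[190:260,325:395]
    O.append(cv2.resize(a,None,fx=5.7,fy=5.7,interpolation=cv2.INTER_CUBIC))
    u,v,P=cloud(im);q=(abs(P[:,0]-425)<70)&(abs(P[:,1]+115)<70)&(P[:,2]<90)&(P[:,2]>15)
    print(c,P[q].round(0).tolist()[:60])
cv2.imwrite('pics/c3.png',np.hstack(O))
"
```

```text
[-0.23447352 -0.86128078  0.75397832] 46.982517595362715 [ 423.94348266 -125.17849344   41.4007378 ]
scene [[396.0, -130.0, 61.0], [391.0, -129.0, 48.0], [397.0, -129.0, 55.0], [395.0, -129.0, 47.0], [394.0, -129.0, 41.0], [397.0, -128.0, 43.0], [394.0, -130.0, 36.0], [397.0, -129.0, 38.0], [396.0, -125.0, 32.0], [454.0, -114.0, 88.0], [398.0, -130.0, 34.0], [397.0, -126.0, 29.0], [446.0, -125.0, 87.0], [456.0, -113.0, 85.0], [396.0, -130.0, 26.0], [399.0, -128.0, 28.0], [398.0, -125.0, 23.0], [442.0, -135.0, 89.0], [443.0, -133.0, 89.0], [445.0, -131.0, 89.0], [448.0, -130.0, 90.0], [443.0, -137.0, 88.0], [450.0, -135.0, 89.0], [452.0, -131.0, 86.0], [452.0, -127.0, 82.0], [447.0, -143.0, 90.0], [447.0, -140.0, 85.0], [450.0, -136.0, 83.0], [453.0, -135.0, 87.0], [450.0, -142.0, 87.0], [450.0, -140.0, 84.0], [453.0, -138.0, 85.0], [454.0, -136.0, 85.0], [451.0, -141.0, 81.0], [452.0, -139.0, 80.0], [453.0, -136.0, 78.0], [451.0, -132.0, 69.0], [450.0, -141.0, 75.0], [454.0, -140.0, 77.0], [456.0, -138.0, 78.0], [459.0, -137.0, 80.0], [449.0, -141.0, 67.0], [455.0, -142.0, 75.0], [45
[... 197 characters left out ...]
65.0], [458.0, -139.0, 65.0], [470.0, -142.0, 85.0], [476.0, -128.0, 73.0], [478.0, -126.0, 74.0], [480.0, -124.0, 73.0], [427.0, -136.0, 15.0], [445.0, -139.0, 41.0], [450.0, -139.0, 49.0]]
top [[434.0, -77.0, 18.0], [401.0, -104.0, 89.0], [398.0, -104.0, 89.0], [398.0, -107.0, 89.0], [398.0, -111.0, 89.0], [396.0, -106.0, 69.0], [395.0, -108.0, 82.0], [396.0, -112.0, 78.0], [393.0, -109.0, 71.0], [393.0, -112.0, 74.0], [391.0, -112.0, 42.0], [389.0, -113.0, 71.0], [389.0, -116.0, 73.0], [386.0, -112.0, 74.0], [386.0, -116.0, 67.0], [383.0, -106.0, 73.0], [382.0, -108.0, 83.0], [383.0, -112.0, 75.0], [383.0, -116.0, 68.0], [379.0, -105.0, 83.0], [379.0, -128.0, 81.0], [376.0, -105.0, 82.0]]
```

View pics/c3.png

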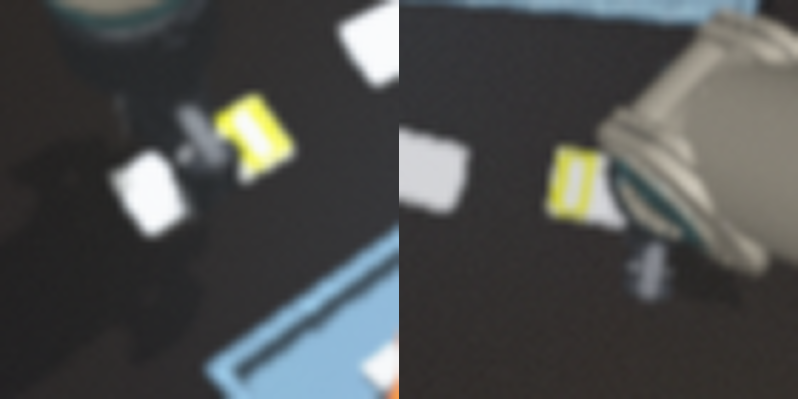

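```bash
python3 -c "
from h import *
for f in ['scene0.png','scene1.png','scene2.png','scene3.png','top0.png','top1.png','top3.png']:
    a=cv2.imread('pics/'+f)[:,:,::-1].astype(int)
    m=(a[:,:,0]>120)&(a[:,:,1]>120)&(a[:,:,2]<100);m[:180]=0;m[260:]=0
    m[:,:230]=0;m[:,380:]=0
    v,u=np.nonzero(m);print(f,len(u),u.mean(),v.mean())
"
```

```text
scene0.png 44 301.72727272727275 237.29545454545453
scene1.png 47 300.40425531914894 236.0
scene2.png 48 299.9583333333333 235.47916666666666
scene3.png 53 297.9433962264151 233.43396226415095
top0.png 26 353.5769230769231 220.73076923076923
top1.png 26 353.7692307692308 220.46153846153845
top3.png 24 353.75 220.54166666666666
```

```bash
python3 -c "
from h import *
for f in ['scene0.png','scene1.png','scene2.png','scene3.png','top0.png','top1.png','top3.png']:
    a=cv2.imread('pics/'+f)[:,:,::-1].astype(int)
    w=np.clip(np.minimum(a[:,:,0],a[:,:,1])-a[:,:,2]-30,0,None).astype(float);w[:180]=0
    if 'scene' in f: w[250:]=0;w[:,:260]=0;w[:,296:]=0
    else: w[260:]=0;w[:,:340]=0;w[:,370:]=0
    v,u=np.nonzero(w);W=w[v,u];print(f,len(u),(u*W).sum()/W.sum(),(v*W).sum()/W.sum())
"
```

```text
scene0.png 99 284.50037327360957 212.43187756625608
scene1.png 90 285.11233660130716 212.80290032679738
scene2.png 105 284.0339217722395 212.70699203876774
scene3.png 103 284.0025261638398 212.45452905088416
top0.png 87 354.8939269029953 221.44902445726848
top1.png 87 354.89640768588134 221.44778613199665
top3.png 84 354.8727588201272 221.46385193753613
```

Call:
step_arm:
  linear:
    - [0,0,10]
    - [0,0,15]
    - [0,0,18]
    - [0,0,18]
  yaw: [0,0,0,0]
  gripper: [0.1,0.1,0.1,0.1]

```text
clock: 6.07
eef_pos: [422.9, -125.0, 22.5]
tool_rot: [3.14, 0.0, -0.18]
force: [-2.2, -0.0, 12.4]
width: 47.2
```

```bash
python3 -c "
from h import *
s=ctrl.read_state();print(s['force'],s['torque'],s['width'],s['eef_pos'])"
```

```text
[-2.1574756  -0.02575659 12.42536434] [ 0.02202598  0.4238012  -0.053034  ] 47.18156690127437 [ 422.88708771 -125.01584421   22.49600665]
```

Call:
step_arm:
  linear:
    - [0,0,-3]
    - [0,0,-3]
    - [0,0,-3]
    - [0,0,-3]
    - [0,0,-3]
    - [0,0,-3]
  yaw: [0,0,0,0,0,0]
  gripper: [0.1,-0.4,-0.4,-0.4,-0.4,-0.4]

```text
clock: 6.57
eef_pos: [423.2, -125.0, 25.6]
tool_rot: [3.141, -0.0, -0.181]
force: [-1.2, 0.5, 11.4]
width: 35.6
```

```bash
python3 -c "
from h import *
s=ctrl.read_state();print(s['force'],s['torque'],s['width'],s['eef_pos'])"
```

```text
[-1.22796692  0.45725233 11.43521768] [0.05221986 0.32986764 0.02131762] 35.567214262616375 [ 423.21963127 -124.96003848   25.59386781]
```

Call:
step_arm:
  linear:
    - [0,0,-10]
    - [0,0,-30]
    - [0,0,-50]
    - [0,0,-50]
  yaw: [0,0,0,0]
  gripper: [-0.4,-0.4,-0.4,-0.4]

```text
clock: 6.9
eef_pos: [424.6, -125.2, 77.1]
tool_rot: [-3.141, -0.003, -0.182]
force: [0.7, -0.3, -1.0]
width: 35.6
```

```bash
python3 -c "
from h import *
s=ctrl.read_state();print(s['force'],s['width'],s['eef_pos'])
O=[]
for c in ['scene','top']:
    im=cams.get_image(c);save(im,c+'4.png')
    a=im['frame'][:,:,::-1]
    a=a[170:260,230:320] if c=='scene' else a[180:270,315:405]
    O.append(cv2.resize(a,None,fx=4.4,fy=4.4,interpolation=cv2.INTER_CUBIC))
cv2.imwrite('pics/c4.png',np.hstack(O))
"
```

```text
[ 0.74331161 -0.3419165  -0.97527731] 35.63004747824304 [ 424.55598925 -125.16049749   77.14117725]
```

View pics/c4.png

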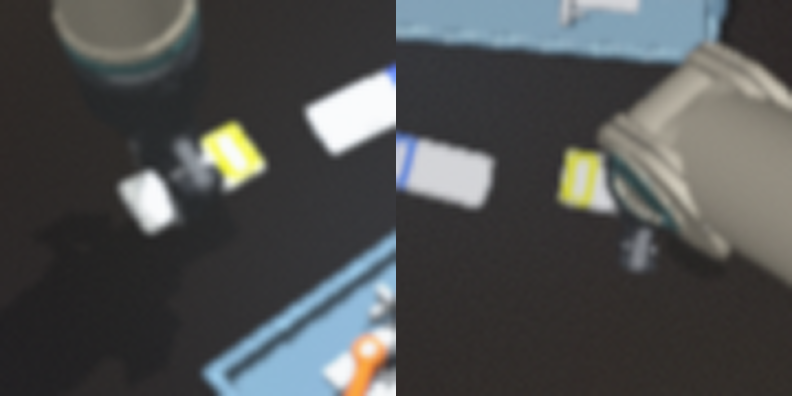

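```bash
python3 -c "
from h import *
go(614,122,120,-0.0925)"
```

```text
lin [142.5, -277.8, -44.5] yaw -0.09 pos [ 423.6 -125.4   75.3] w -0.182 F [-0.7 -0.3 -0.4] width 35.1 t 7.0
```

Call:
step_arm:
  linear:
    - [10,-20,-44]
    - [142,-278,-44]
    - [142,-278,-44]
    - [142,-278,-44]
    - [142,-278,-44]
    - [142,-278,-44]
    - [142,-278,-44]
    - [142,-278,-44]
  yaw: [0,-0.09,-0.09,-0.09,-0.09,-0.09,-0.09,-0.09]
  gripper: [-0.4,-0.4,-0.4,-0.4,-0.4,-0.4,-0.4,-0.4]

```text
clock: 7.67
eef_pos: [612.4, 122.8, 117.4]
tool_rot: [3.14, 0.002, -0.091]
force: [0.4, 0.1, -1.1]
width: 35.5
```

Call:
step_arm:
  linear:
    - [0,0,0]
    - [0,0,0]
  yaw: [0,0]
  gripper: [-0.4,-0.4]

```text
clock: 7.83
eef_pos: [612.1, 124.7, 117.5]
tool_rot: [-3.141, 0.001, -0.087]
force: [-0.8, -0.5, -0.2]
width: 35.7
```

```bash
python3 -c "
from h import *
go(614,122,60,-0.0925)"
```

```text
lin [2.2, 2.6, 57.5] yaw 0.005 pos [612.1 124.7 117.5] w -0.087 F [-0.8 -0.5 -0.2] width 35.7 t 7.83
```

Call:
step_arm:
  linear:
    - [1,1,30]
    - [1,1,58]
    - [1,1,58]
    - [1,1,58]
    - [1,1,58]
  yaw: [0,0,0,0,0]
  gripper: [-0.4,-0.4,-0.4,-0.4,-0.4]

```text
clock: 8.25
eef_pos: [612.9, 119.8, 61.7]
tool_rot: [3.141, -0.0, -0.092]
force: [-0.1, -0.1, -0.1]
width: 35.5
```

```bash
python3 -c "
from h import *
go(614,122,43,-0.0925)
O=[]
for c in ['scene','top']:
    im=cams.get_image(c);save(im,c+'5.png')
    a=im['frame'][:,:,::-1]
    a=a[150:240,340:430] if c=='scene' else a[130:220,250:340]
    O.append(cv2.resize(a,None,fx=4.4,fy=4.4,interpolation=cv2.INTER_CUBIC))
cv2.imwrite('pics/c5.png',np.hstack(O))
"
```

```text
lin [0.9, -2.3, 18.7] yaw 0.001 pos [612.9 119.8  61.7] w -0.092 F [-0.1 -0.1 -0.1] width 35.5 t 8.25
```

View pics/c5.png

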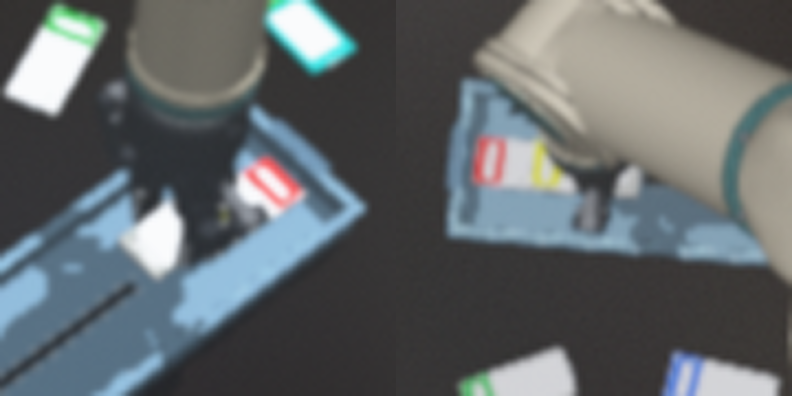

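Yellow is over the red's tail half, aligned, label towards red (top picture ~(375,167)). Lowering.

Call:
step_arm:
  linear:
    - [1,-2,10]
    - [1,-2,16]
    - [1,-2,18]
    - [1,-2,19]
    - [1,-2,19]
  yaw: [0,0,0,0,0]
  gripper: [-0.4,-0.4,-0.4,-0.4,-0.4]

```text
clock: 8.77
eef_pos: [613.9, 122.2, 42.0]
tool_rot: [3.141, 0.001, -0.091]
force: [-0.6, -0.0, -0.9]
width: 35.3
```

Call:
step_arm:
  linear:
    - [0,0,1]
    - [0,0,1.5]
  yaw: [0,0]
  gripper: [-0.4,-0.4]

```text
clock: 8.93
eef_pos: [614.2, 122.3, 41.3]
tool_rot: [3.141, -0.0, -0.091]
force: [-2.1, -0.9, 6.7]
width: 35.8
```

Call:
step_arm:
  linear:
    - [0,0,-0.5]
    - [0,0,-0.5]
    - [0,0,-0.5]
    - [0,0,-0.5]
    - [0,0,-0.5]
  yaw: [0,0,0,0,0]
  gripper: [-0.15,-0.1,-0.05,0.05,0.1]

```text
clock: 9.35
eef_pos: [614.2, 122.3, 41.2]
tool_rot: [-3.142, -0.0, -0.091]
force: [0.3, 0.2, -0.0]
width: 46.9
```

Call:
step_arm:
  linear:
    - [0,0,-10]
    - [0,0,-30]
    - [0,0,-70]
    - [0,0,-90]
    - [0,0,-90]
  yaw: [0,0,0,0,0]
  gripper: [0.1,0.1,0.1,0.1,0.1]

```text
clock: 9.77
eef_pos: [617.0, 124.1, 137.0]
tool_rot: [-3.138, -0.008, -0.091]
force: [-0.2, 0.6, -0.2]
width: 47.3
```

```bash
python3 -c "
from h import *
# green centre mean (445.5,188.9) yaw 0.337 ; grip 15 to tail
c=np.array([445.5,188.9]);yw=0.337;u=np.array([-np.sin(yw),np.cos(yw)])
p=c-15*u-np.array([0.8,0]);print(p)
go(p[0],p[1],70,yw)
O=[]
for c in ['scene','top']:
    im=cams.get_image(c);save(im,c+'6.png')
    a=im['frame'][:,:,::-1]
    a=a[150:240,340:430] if c=='scene' else a[130:220,250:340]
    O.append(cv2.resize(a,None,fx=4.4,fy=4.4,interpolation=cv2.INTER_CUBIC))
cv2.imwrite('pics/c6.png',np.hstack(O))
"
```

```text
[449.65985998 174.74373676]
lin [-171.8, -35.0, 65.7] yaw -0.428 pos [617.  124.1 137. ] w -0.091 F [-0.2  0.6 -0.2] width 47.3 t 9.77
```

View pics/c6.png

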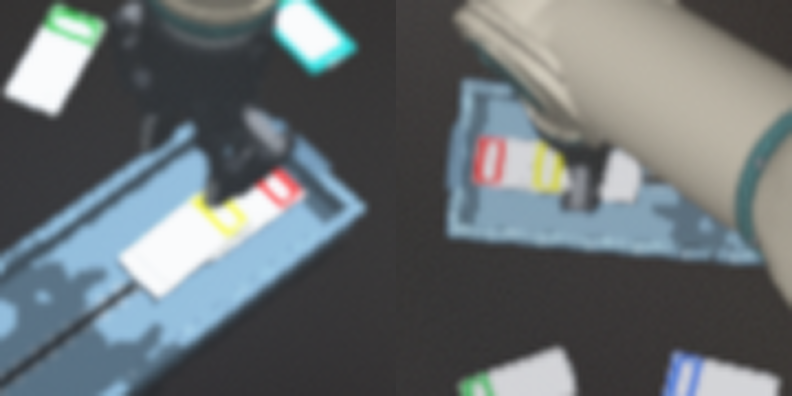

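Call:
step_arm:
  linear:
    - [-170,-36,0]
    - [-170,-36,0]
    - [-170,-36,10]
    - [-170,-36,30]
    - [-170,-36,61]
    - [-170,-36,61]
    - [-170,-36,61]
    - [-170,-36,61]
  yaw: [-0.428,-0.428,-0.428,-0.428,-0.428,-0.428,-0.428,-0.428]
  gripper: [0.1,0.1,0.1,0.1,0.1,0.1,0.1,0.1]

```text
clock: 10.53
eef_pos: [449.1, 173.7, 70.4]
tool_rot: [3.141, -0.0, 0.336]
force: [0.6, -0.2, 0.4]
width: 47.0
```

```bash
python3 -c "
from h import *
go(449.7,174.7,32,0.337)
O=[]
for c in ['scene','top']:
    im=cams.get_image(c);save(im,c+'7.png')
    a=im['frame'][:,:,::-1]
    a=a[130:260,310:440] if c=='scene' else a[140:230,240:330]
    O.append(cv2.resize(a,(396,396),interpolation=cv2.INTER_CUBIC))
cv2.imwrite('pics/c7.png',np.hstack(O))
"
```

```text
lin [0.9, -0.8, 38.4] yaw -0.001 pos [449.1 173.7  70.4] w 0.336 F [ 0.6 -0.2  0.4] width 47.0 t 10.53
```

View pics/c7.png

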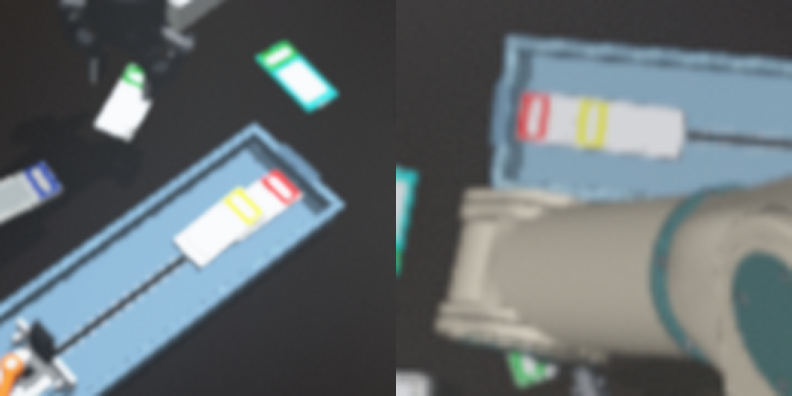

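Call:
step_arm:
  linear:
    - [1,-1,15]
    - [1,-1,30]
    - [1,-1,38]
    - [1,-1,42]
    - [1,-1,44]
    - [1,-1,44]
    - [1,-1,44]
  yaw: [0,0,0,0,0,0,0]
  gripper: [0.1,0.1,0.1,0.1,0.1,0.1,0.1]

```text
clock: 11.22
eef_pos: [449.1, 175.0, 26.8]
tool_rot: [-3.141, -0.001, 0.337]
force: [0.3, -0.2, 0.0]
width: 47.1
```

Call:
step_arm:
  linear:
    - [0,0,0]
    - [0,0,0]
    - [0,0,0]
    - [0,0,0]
  yaw: [0,0,0,0]
  gripper: [-0.4,-0.4,-0.4,-0.4]

```text
clock: 11.55
eef_pos: [449.1, 175.0, 27.3]
tool_rot: [3.141, -0.001, 0.337]
force: [-1.0, -1.0, 6.0]
width: 34.8
```

Call:
step_arm:
  linear:
    - [0,0,-10]
    - [0,0,-30]
    - [0,0,-70]
    - [0,0,-95]
    - [0,0,-95]
    - [0,0,-95]
  yaw: [0,0,0,0,0,0]
  gripper: [-0.4,-0.4,-0.4,-0.4,-0.4,-0.4]

```text
clock: 12.05
eef_pos: [449.7, 175.0, 122.9]
tool_rot: [3.141, -0.004, 0.336]
force: [0.2, 0.2, 0.8]
width: 34.9
```

```bash
cat > meas.py <<'E'
from h import *
import sys
# label centroids in tray from each camera; projected at given top heights
def lab(im,fn,z,c):
    f=im["frame"].astype(float);w=np.clip(fn(f),0,None)
    _,u0,v0=mailer(im,c,z);yy,xx=np.mgrid[:400,:640];w[(abs(xx-u0)>14)|(abs(yy-v0)>14)]=0
    if w.sum()<500:return None
    return px2w(im,(w*xx).sum()/w.sum(),(w*yy).sum()/w.sum(),z=z)[:2],int(w.sum())
F={"red":lambda f:f[...,0]-np.maximum(f[...,1],f[...,2])-40,"yellow":lambda f:np.minimum(f[...,0],f[...,1])-f[...,2]-30,
"green":lambda f:f[...,1]-np.maximum(f[...,0],f[...,2])-25,"blue":lambda f:f[...,2]-np.maximum(f[...,0],f[...,1]*1.25)-25}
off={"top":np.array([-0.7,1.5])-[.8,0],"scene":np.array([.7,-1.5])-[.8,0]}
def run(items):
    for c in ["top","scene"]:
        im=cams.get_image(c)
        for n,(x,y,z) in items.items():
            r=lab(im,F[n],z,(x,y))
            if r is None: print(c,n,None);continue
            p=r[0]+off[c];d=p-np.array([605.,22.5]);yw=-.0925
            print(c,n,p.round(1),"tray x %.1f y %.1f"%(d@[np.cos(yw),np.sin(yw)],d@[-np.sin(yw),np.cos(yw)]),r[1])
E
python3 -c "
from meas import *
run({'red':(624,212,16),'yellow':(619,167,26)})
s=ctrl.read_state();print(s['force'],s['width'])
go(607,77,120,-.0925)
im=cams.get_image('scene');save(im,'s8.png');cv2.imwrite('pics/c8.png',cv2.resize(im['frame'][130:260,310:440,::-1],(520,520),interpolation=cv2.INTER_CUBIC))
"
```

```text
top red [625.9 214.7] tray x 3.1 y 193.4 1443
top yellow [617.4 165.9] tray x -0.9 y 143.9 2175
scene red [624.8 215.5] tray x 1.8 y 194.0 2710
scene yellow [618.2 166.3] tray x -0.2 y 144.4 2832
[0.32831972 0.39894777 0.15030741] 34.67551624390039
lin [117.4, 144.2, 1.1] yaw 0.429 pos [448.5 174.3 121.1] w 0.337 F [0.3 0.4 0.2] width 34.7 t 12.15
```

View pics/c8.png

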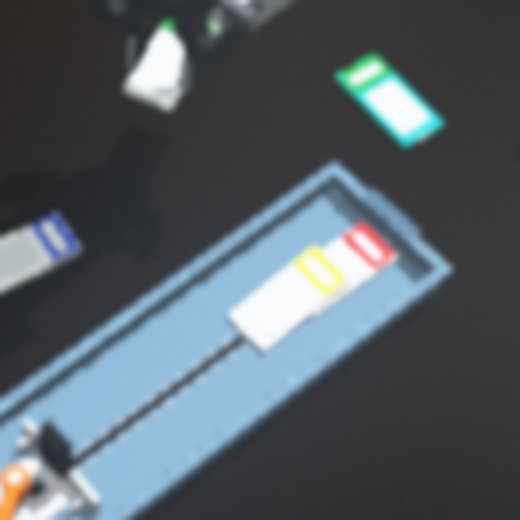

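Call:
step_arm:
  linear:
    - [117,144,0]
    - [117,144,0]
    - [117,144,0]
    - [117,144,0]
    - [117,144,0]
    - [117,144,10]
    - [117,144,40]
    - [117,144,58]
  yaw: [0.429,0.429,0.429,0.429,0.429,0.429,0.429,0.429]
  gripper: [-0.4,-0.4,-0.4,-0.4,-0.4,-0.4,-0.4,-0.4]

```text
clock: 12.87
eef_pos: [605.0, 77.4, 60.1]
tool_rot: [3.141, 0.004, -0.092]
force: [-1.1, 0.1, -1.1]
width: 34.8
```

Call:
step_arm:
  linear:
    - [0,0,0]
    - [0,0,0]
    - [0,0,0]
  yaw: [0,0,0]
  gripper: [-0.4,-0.4,-0.4]

```text
clock: 13.12
eef_pos: [606.5, 78.7, 63.5]
tool_rot: [-3.141, 0.0, -0.091]
force: [0.1, 0.2, -0.1]
width: 35.2
```

```bash
python3 -c "
from meas import *
go(610.3,77.3,51,-.0925)
run({'green':(615,111,43)})
"
```

```text
lin [3.9, 1.0, 12.5] yaw 0.002 pos [606.5  78.7  63.5] w -0.091 F [ 0.1  0.2 -0.1] width 35.2 t 13.12
top green [607.3 125.9] tray x -7.3 y 103.1 636
scene green None
```

Call:
step_arm:
  linear:
    - [4,1,6]
    - [4,1,10]
    - [4,1,12]
    - [4,1,12]
    - [4,1,12]
  yaw: [0,0,0,0,0]
  gripper: [-0.4,-0.4,-0.4,-0.4,-0.4]

```text
clock: 13.63
eef_pos: [610.5, 76.3, 51.1]
tool_rot: [3.142, 0.0, -0.092]
force: [0.4, 0.5, -0.0]
width: 35.0
```

Call:
step_arm:
  linear:
    - [0,0,1]
    - [0,0,1.5]
    - [0,0,1.5]
  yaw: [0,0,0]
  gripper: [-0.4,-0.4,-0.4]

```text
clock: 13.88
eef_pos: [610.6, 76.3, 49.8]
tool_rot: [3.142, -0.0, -0.092]
force: [-0.4, 0.2, -1.1]
width: 34.9
```

Call:
step_arm:
  linear:
    - [0,-1,0.5]
    - [0,-1,1]
    - [0,-1,1]
  yaw: [0,0,0]
  gripper: [-0.4,-0.4,-0.4]

```text
clock: 14.13
eef_pos: [610.7, 77.4, 48.8]
tool_rot: [-3.141, -0.0, -0.092]
force: [-0.3, 0.4, -0.1]
width: 35.1
```

Call:
step_arm:
  linear:
    - [0,0,0.5]
    - [0,0,1]
    - [0,0,1]
  yaw: [0,0,0]
  gripper: [-0.4,-0.4,-0.4]

```text
clock: 14.38
eef_pos: [610.8, 77.3, 47.8]
tool_rot: [-3.142, -0.0, -0.092]
force: [-0.2, -1.4, 1.1]
width: 34.8
```

Call:
step_arm:
  linear:
    - [0,0,0.5]
    - [0,0,1]
    - [0,0,1]
  yaw: [0,0,0]
  gripper: [-0.4,-0.4,-0.4]

```text
clock: 14.63
eef_pos: [610.8, 77.3, 46.9]
tool_rot: [-3.142, -0.0, -0.092]
force: [0.4, 0.2, 1.0]
width: 34.9
```

Call:
step_arm:
  linear:
    - [0,0,0.5]
    - [0,0,0.5]
    - [0,0,0.5]
    - [0,0,0.5]
    - [0,0,0.5]
    - [0,0,0.5]
  yaw: [0,0,0,0,0,0]
  gripper: [-0.15,-0.1,-0.05,0.05,0.1,0.1]

```text
clock: 15.13
eef_pos: [610.7, 77.3, 46.2]
tool_rot: [3.142, 0.0, -0.092]
force: [-0.5, 0.8, -0.4]
width: 47.0
```

Call:
step_arm:
  linear:
    - [0,0,-10]
    - [0,0,-30]
    - [0,0,-70]
    - [-20,0,-85]
    - [-60,0,-85]
    - [-80,0,-85]
  yaw: [0,0,0,0,0,0]
  gripper: [0.1,0.1,0.1,0.1,0.1,0.1]

```text
clock: 15.63
eef_pos: [528.2, 85.2, 133.1]
tool_rot: [3.142, -0.0, -0.091]
force: [-1.3, -0.1, 0.1]
width: 46.8
```

```bash
python3 -c "
from meas import *
run({'red':(624,212,16),'yellow':(619,167,26),'green':(614,121,26)})
c=np.array([444.4,29.1]);yw=-0.2565;u=np.array([-np.sin(yw),np.cos(yw)])
p=c-15*u-np.array([0.8,0]);print(p)
go(p[0],p[1],70,yw)
O=[]
for c in ['scene','top']:
    im=cams.get_image(c);save(im,c+'9.png')
    a=im['frame'][:,:,::-1]
    a=a[150:280,300:430] if c=='scene' else a[130:230,250:350]
    O.append(cv2.resize(a,(396,396),interpolation=cv2.INTER_CUBIC))
cv2.imwrite('pics/c9.png',np.hstack(O))
"
```

```text
top red [625.9 214.8] tray x 3.1 y 193.4 1514
top yellow None
top green None
scene red [624.8 215.5] tray x 1.9 y 194.0 2734
scene yellow [618.2 166.2] tray x -0.2 y 144.3 2867
scene green [614.4 121.6] tray x 0.2 y 99.6 1457
[439.79455071  14.59074241]
lin [-80.9, 77.6, 62.8] yaw 0.168 pos [527.4  84.9 132.5] w -0.088 F [-0.1  0.  -0.9] width 46.6 t 15.73
```

View pics/c9.png

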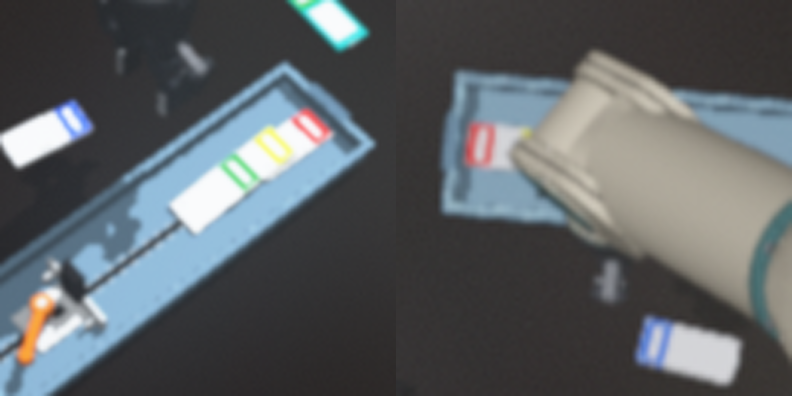

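Call:
step_arm:
  linear:
    - [-81,78,0]
    - [-81,78,20]
    - [-81,78,50]
    - [-81,78,63]
    - [-81,78,63]
    - [-81,78,63]
  yaw: [0.168,0.168,0.168,0.168,0.168,0.168]
  gripper: [0.1,0.1,0.1,0.1,0.1,0.1]

```text
clock: 16.33
eef_pos: [444.7, 14.9, 68.0]
tool_rot: [-3.141, -0.0, -0.26]
force: [-0.3, 0.3, 0.8]
width: 46.9
```

```bash
python3 -c "
from h import *
go(439.8,14.6,27,-.2565)"
```

```text
lin [-4.6, 1.5, 41.0] yaw -0.003 pos [444.7  14.9  68. ] w -0.26 F [-0.3  0.3  0.8] width 46.9 t 16.33
```

Call:
step_arm:
  linear:
    - [-4,1,10]
    - [-4,1,20]
    - [-4,1,30]
    - [-4,1,30]
    - [-4,1,30]
  yaw: [0,0,0,0,0]
  gripper: [0.1,0.1,0.1,0.1,0.1]

```text
clock: 16.75
eef_pos: [441.2, 15.7, 38.9]
tool_rot: [-3.14, -0.002, -0.259]
force: [-0.6, 0.3, 0.3]
width: 46.9
```

```bash
python3 -c "
from h import *
go(439.8,14.6,27,-.2565)"
```

```text
lin [-1.1, 1.4, 11.9] yaw -0.002 pos [441.2  15.7  38.9] w -0.259 F [-0.6  0.3  0.3] width 46.9 t 16.75
```

Call:
step_arm:
  linear:
    - [-1,1,6]
    - [-1,1,12]
    - [-1,1,12]
    - [-1,1,12]
  yaw: [0,0,0,0]
  gripper: [0.1,0.1,0.1,0.1]

```text
clock: 17.08
eef_pos: [439.0, 14.2, 26.9]
tool_rot: [-3.141, -0.002, -0.26]
force: [-0.3, 0.6, 0.0]
width: 46.8
```

Call:
step_arm:
  linear:
    - [0,0,0]
    - [0,0,0]
    - [0,0,0]
    - [0,0,0]
  yaw: [0,0,0,0]
  gripper: [-0.4,-0.4,-0.4,-0.4]

```text
clock: 17.42
eef_pos: [438.9, 14.1, 27.5]
tool_rot: [-3.141, -0.002, -0.26]
force: [-0.6, 0.6, 8.7]
width: 35.1
```

Call:
step_arm:
  linear:
    - [0,0,-10]
    - [0,0,-30]
    - [0,0,-70]
    - [0,0,-95]
    - [0,0,-95]
    - [0,0,-95]
  yaw: [0,0,0,0,0,0]
  gripper: [-0.4,-0.4,-0.4,-0.4,-0.4,-0.4]

```text
clock: 17.92
eef_pos: [439.0, 13.5, 122.9]
tool_rot: [-3.14, -0.004, -0.261]
force: [-0.1, 0.7, -0.8]
width: 34.9
```

```bash
python3 -c "
from h import *
go(605.9,31.4,120,-.0925)
im=cams.get_image('scene');save(im,'s10.png');cv2.imwrite('pics/c10.png',cv2.resize(im['frame'][150:280,260:390,::-1],(520,520),interpolation=cv2.INTER_CUBIC))
"
```

```text
lin [156.6, -60.3, 3.5] yaw -0.169 pos [439.   13.5 122.9] w -0.261 F [-0.1  0.7 -0.8] width 34.9 t 17.92
```

View pics/c10.png

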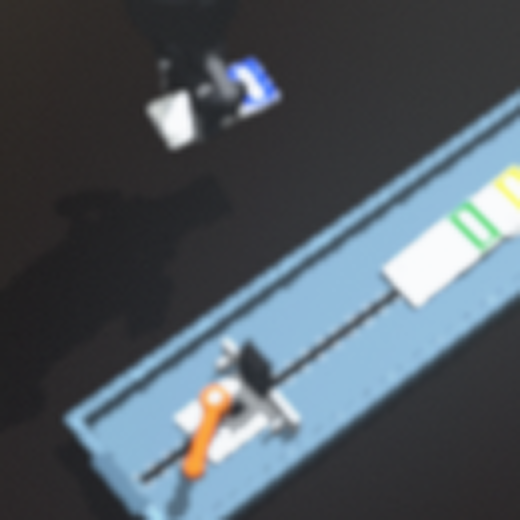

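Blue is held, level. Carry it over.

Call:
step_arm:
  linear:
    - [157,-60,0]
    - [157,-60,0]
    - [157,-60,0]
    - [157,-60,0]
    - [157,-60,10]
    - [157,-60,40]
    - [157,-60,59]
    - [157,-60,59]
  yaw: [-0.169,-0.169,-0.169,-0.169,-0.169,-0.169,-0.169,-0.169]
  gripper: [-0.4,-0.4,-0.4,-0.4,-0.4,-0.4,-0.4,-0.4]

```text
clock: 18.63
eef_pos: [601.1, 30.5, 56.8]
tool_rot: [3.139, 0.009, -0.09]
force: [-0.2, -0.6, -0.0]
width: 34.7
```

Call:
step_arm:
  linear:
    - [0,0,0]
    - [0,0,0]
    - [0,0,0]
  yaw: [0,0,0]
  gripper: [-0.4,-0.4,-0.4]

```text
clock: 18.88
eef_pos: [605.7, 31.9, 63.4]
tool_rot: [-3.141, -0.002, -0.091]
force: [0.5, -0.2, 0.1]
width: 34.4
```

```bash
python3 -c "
from h import *
go(605.9,31.4,52,-.0925)
"
```

```text
lin [0.3, 0.4, 11.4] yaw 0.002 pos [605.7  31.9  63.4] w -0.091 F [ 0.5 -0.2  0.1] width 34.4 t 18.88
```

Call:
step_arm:
  linear:
    - [0,0,6]
    - [0,0,11]
    - [0,0,13]
    - [0,0,14]
    - [0,0,14]
  yaw: [0,0,0,0,0]
  gripper: [-0.4,-0.4,-0.4,-0.4,-0.4]

```text
clock: 19.3
eef_pos: [604.9, 31.0, 48.1]
tool_rot: [3.141, 0.0, -0.091]
force: [-0.1, -1.1, 1.4]
width: 34.9
```

```bash
python3 -c "
from h import *
go(605.9,31.4,47.5,-.0925)
"
```

```text
lin [0.9, -0.5, 0.6] yaw 0.001 pos [604.9  31.   48.1] w -0.091 F [-0.1 -1.1  1.4] width 34.9 t 19.3
```

Call:
step_arm:
  linear:
    - [1,0,0]
    - [1,0,1]
    - [1,0,1.5]
    - [1,0,1.5]
  yaw: [0,0,0,0]
  gripper: [-0.4,-0.4,-0.4,-0.4]

```text
clock: 19.63
eef_pos: [606.3, 31.3, 46.9]
tool_rot: [-3.142, -0.001, -0.091]
force: [0.4, -0.3, 1.4]
width: 35.0
```

Call:
step_arm:
  linear:
    - [0,0,0]
    - [0,0,0]
    - [0,0,0]
    - [0,0,0]
    - [0,0,0]
    - [0,0,0]
  yaw: [0,0,0,0,0,0]
  gripper: [-0.15,-0.1,-0.05,0.05,0.1,0.1]

```text
clock: 20.13
eef_pos: [606.0, 31.4, 46.7]
tool_rot: [-3.141, 0.0, -0.091]
force: [0.4, 0.9, 0.3]
width: 46.7
```

Call:
step_arm:
  linear:
    - [0,0,-10]
    - [0,0,-30]
    - [0,0,-70]
    - [-20,0,-85]
    - [-60,0,-85]
    - [-100,0,-85]
    - [-130,0,-85]
    - [-130,0,-85]
  yaw: [0,0,0,0,0,0,0,0]
  gripper: [0.1,0.1,0.1,0.1,0.1,0.1,0.1,0.1]

```text
clock: 20.8
eef_pos: [469.3, 42.8, 132.4]
tool_rot: [3.138, 0.006, -0.086]
force: [-0.9, -0.5, -0.2]
width: 47.0
```

```bash
python3 -c "
from meas import *
run({'red':(624,212,16),'yellow':(619,167,26),'green':(614,121,26),'blue':(610,77,26)})
O=[]
for c in ['scene','top']:
    im=cams.get_image(c);save(im,c+'11.png')
    a=im['frame'][:,:,::-1]
    a=a[170:300,280:410] if c=='scene' else a[130:230,270:390]
    O.append(cv2.resize(a,(396,396),interpolation=cv2.INTER_CUBIC))
    u,v,P=cloud(im)
    s=(P[:,2]>66)&(P[:,2]<80)&(P[:,0]>570)&(P[:,0]<630)&(P[:,1]>-120)&(P[:,1]<-40)
    print(c,'grip',P[s].mean(0),P[s].min(0),P[s].max(0))
    hue=im['frame'][v,u].astype(int);s=(hue[:,0]>150)&(hue[:,2]<100)&(abs(P[:,0]-600)<60)&(P[:,1]<-60)&(P[:,1]>-200)
    print(rectw(P[s]),P[s].mean(0))
cv2.imwrite('pics/c11.png',np.hstack(O))
"
```

```text
top red [625.9 214.8] tray x 3.1 y 193.4 1473
top yellow [617.5 165.8] tray x -0.8 y 143.9 2260
top green [614.2 121.6] tray x -0.0 y 99.5 681
top blue None
scene red [624.8 215.5] tray x 1.8 y 194.0 2724
scene yellow [618.1 166.3] tray x -0.2 y 144.4 2852
scene green [614.4 121.7] tray x 0.2 y 99.6 1436
scene blue None
scene grip [598.38653346 -77.40476813  73.47424389] [585.38751976 -83.37475174  66.61973754] [609.8358179  -70.76601938  79.01758403]
(array([ 604.27172852, -138.09779358]), [20.226261138916016, 54.04671096801758], np.float32(0.44249788)) [ 609.00337987 -137.96070794   52.78443942]
top grip [598.01683908 -80.02746359  72.20404077] [587.81799533 -85.65147469  66.3693839 ] [608.60350612 -74.7488793   79.07270855]
(array([ 605.43676758, -138.93783569]), [13.278485298156738, 70.17550659179688], np.float32(0.5141921)) [ 606.57389014 -137.53174849   50.80502551]
```

View pics/c11.png

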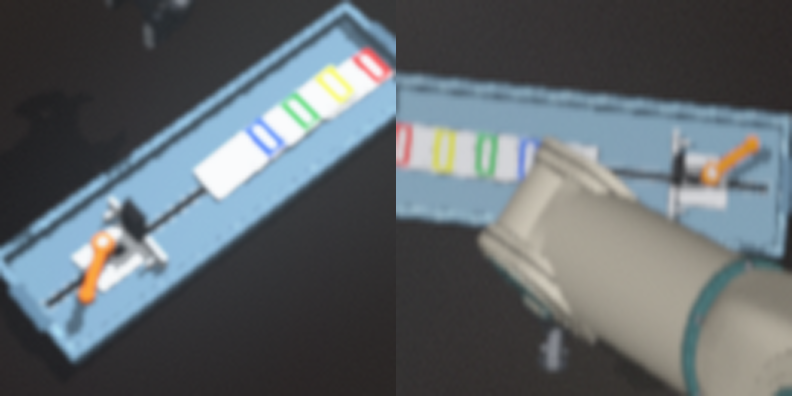

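```bash
cat > rect.py <<'E'
from meas import *
def rectify(c,z,s0,s1,x0,x1,res=0.5):
    im=cams.get_image(c);K=np.array(im["intrinsics"]);T=np.array(im["cam_to_world"])
    S,X=np.meshgrid(np.arange(s1,s0,-res),np.arange(x1,x0,-res));yw=-.0925
    W=np.stack([605+X*np.cos(yw)-S*np.sin(yw)-off[c][0],22.5+X*np.sin(yw)+S*np.cos(yw)-off[c][1],0*S+z],-1)
    p=(W-T[:3,3])@T[:3,:3];q=p[...,:2]/p[...,2:];q=q*(1+im["k1"]*(q**2).sum(-1,keepdims=True))
    return cv2.remap(im["frame"],(q[...,0]*K[0,0]+K[0,2]).astype(np.float32),(q[...,1]*K[1,1]+K[1,2]).astype(np.float32),cv2.INTER_CUBIC)
E
python3 -c "
from rect import *
A=rectify('scene',16,-200,100,-55,55);B=rectify('scene',32,-200,100,-55,55)
A=np.vstack([A,B])[:,:,::-1].copy()
for s in range(-200,101,20): cv2.line(A,(int((100-s)*2),215),(int((100-s)*2),225),(0,0,255),1)
cv2.imwrite('pics/r1.png',A)
for x in (-10,0,10):
    g=rectify('scene',16,-60,20,x-2,x+2,.5).astype(int).mean(0).sum(1) if 0 else rectify('scene',16,-40,10,x-2,x+2,1).astype(float)[...,0].mean(0)
    print(x,[(10-i,int(v)) for i,v in enumerate(g)][10:40])
"
```

```text
-10 [(0, 250), (-1, 250), (-2, 250), (-3, 250), (-4, 250), (-5, 250), (-6, 250), (-7, 250), (-8, 250), (-9, 250), (-10, 249), (-11, 249), (-12, 249), (-13, 247), (-14, 243), (-15, 237), (-16, 224), (-17, 206), (-18, 183), (-19, 162), (-20, 146), (-21, 138), (-22, 136), (-23, 139), (-24, 143), (-25, 146), (-26, 147), (-27, 148), (-28, 149), (-29, 149)]
0 [(0, 250), (-1, 250), (-2, 250), (-3, 250), (-4, 250), (-5, 250), (-6, 250), (-7, 250), (-8, 250), (-9, 250), (-10, 250), (-11, 250), (-12, 249), (-13, 247), (-14, 245), (-15, 240), (-16, 231), (-17, 215), (-18, 192), (-19, 165), (-20, 138), (-21, 117), (-22, 102), (-23, 94), (-24, 92), (-25, 93), (-26, 95), (-27, 95), (-28, 96), (-29, 98)]
10 [(0, 250), (-1, 250), (-2, 250), (-3, 250), (-4, 250), (-5, 250), (-6, 250), (-7, 250), (-8, 250), (-9, 250), (-10, 249), (-11, 249), (-12, 249), (-13, 248), (-14, 247), (-15, 244), (-16, 235), (-17, 221), (-18, 200), (-19, 178), (-20, 159), (-21, 147), (-22, 141), (-23, 140), (-24, 142), (-25, 145), (-26, 146), (-27, 147), (-28, 148), (-29, 148)]
```

View pics/r1.png

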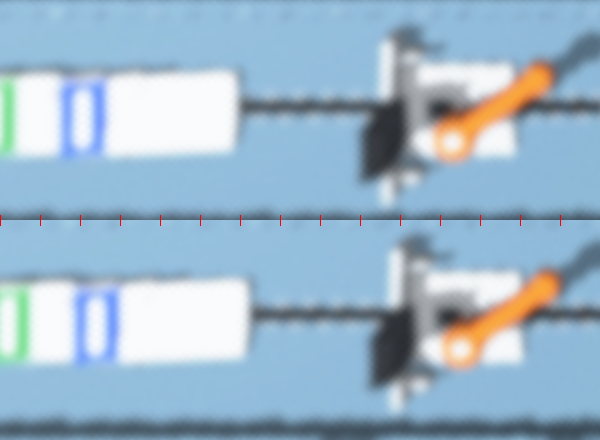

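```bash
python3 -c "
from h import *
go(595.9,-79,125,-.0925)
"
```

```text
lin [129.3, 110.8, 6.6] yaw 0.001 pos [477.3  43.2 131.6] w -0.092 F [-0.2 -0.3  0. ] width 46.7 t 21.25
```

Call:
step_arm:
  linear:
    - [129,111,0]
    - [129,111,0]
    - [129,111,0]
    - [129,111,0]
    - [129,111,6]
    - [129,111,6]
    - [129,111,6]
    - [129,111,6]
  yaw: [0,0,0,0,0,0,0,0]
  gripper: [0.1,0.1,0.1,0.1,0.1,0.1,0.1,0.1]

```text
clock: 21.92
eef_pos: [594.1, -77.5, 125.7]
tool_rot: [-3.141, 0.001, -0.089]
force: [-0.4, 0.4, -0.7]
width: 46.7
```

```bash
python3 -c "
from h import *
go(595.9,-79,67,-.0925)
"
```

```text
lin [2.0, 1.3, 58.7] yaw 0.004 pos [594.1 -77.5 125.7] w -0.089 F [-0.4  0.4 -0.7] width 46.7 t 21.92
```

Call:
step_arm:
  linear:
    - [1,1,15]
    - [1,1,30]
    - [1,1,45]
    - [1,1,55]
    - [1,1,58]
    - [1,1,58]
    - [1,1,58]
  yaw: [0,0,0,0,0,0,0]
  gripper: [0.1,0.1,0.1,0.1,0.1,0.1,0.1]

```text
clock: 22.5
eef_pos: [595.9, -79.8, 67.6]
tool_rot: [-3.141, 0.0, -0.091]
force: [-0.0, 0.2, -0.1]
width: 46.9
```

```bash
python3 -c "
from h import *
go(595.9,-79,67,-.0925)
im=cams.get_image('scene');save(im,'s12.png');cv2.imwrite('pics/c12.png',cv2.resize(im['frame'][190:290,270:370,::-1],(500,500),interpolation=cv2.INTER_CUBIC))
"
```

```text
lin [-0.0, -0.8, 0.6] yaw 0.002 pos [595.9 -79.8  67.6] w -0.091 F [-0.   0.2 -0.1] width 46.9 t 22.5
```

View pics/c12.png

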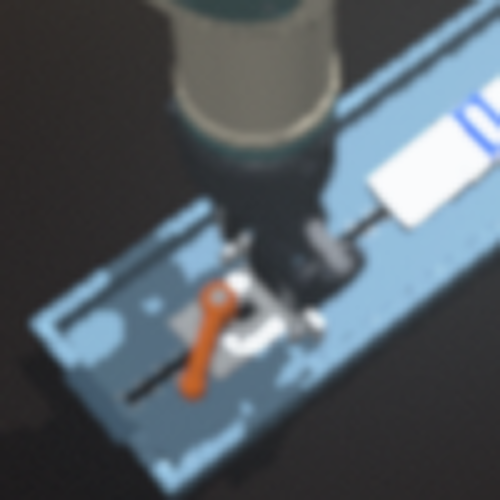

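Jaws straddle the grip. Closing.

Call:
step_arm:
  linear:
    - [0,0,0]
    - [0,0,0]
    - [0,0,0]
    - [0,0,0]
    - [0,0,0]
  yaw: [0,0,0,0,0]
  gripper: [-0.7,-0.7,-0.7,-0.7,-0.7]

```text
clock: 22.97
eef_pos: [596.1, -80.3, 68.7]
tool_rot: [3.141, -0.001, -0.091]
force: [-2.4, 0.8, 6.0]
width: 22.8
```

Call:
step_arm:
  linear:
    - [0,-8,0]
    - [0,-18,0]
    - [0,-28,0]
    - [0,-38,0]
    - [0,-48,0]
    - [0,-58,0]
    - [0,-65,0]
    - [0,-65,0]
  yaw: [0,0,0,0,0,0,0,0]
  gripper: [-0.7,-0.7,-0.7,-0.7,-0.7,-0.7,-0.7,-0.7]

```text
clock: 23.63
eef_pos: [602.2, -14.4, 68.6]
tool_rot: [-3.142, -0.001, -0.09]
force: [-1.9, 0.5, 6.8]
width: 22.9
```

```bash
python3 -c "
from rect import *
s=ctrl.read_state();p=s['eef_pos'];print(p,s['force'],s['width'],'moved',np.dot(p[:2]-[596.1,-80.3],[.0924,.9957]))
A=rectify('scene',16,-80,60,-50,50,.25)[:,:,::-1].copy();cv2.imwrite('pics/r2.png',A)
"
```

```text
[602.16645985 -14.42956726  68.64703553] [-1.92052294  0.53039698  6.82327015] 22.898666541022987 moved 66.14773077401415
```

View pics/r2.png

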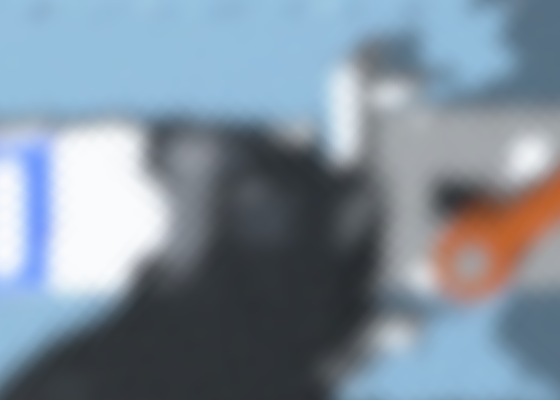

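Call:
step_arm:
  linear:
    - [0,-3,0]
    - [0,-6,0]
    - [0,-9,0]
    - [0,-11,0]
    - [0,-13,0]
    - [0,-14,0]
    - [0,-14,0]
  yaw: [0,0,0,0,0,0,0]
  gripper: [-0.7,-0.7,-0.7,-0.7,-0.7,-0.7,-0.7]

```text
clock: 24.27
eef_pos: [603.2, -2.9, 68.6]
tool_rot: [3.139, -0.001, -0.092]
force: [-1.6, -1.6, 8.2]
width: 23.3
```

```bash
python3 -c "
from rect import *
s=ctrl.read_state();p=s['eef_pos'];print(p,s['force'],s['width'],'moved',np.dot(p[:2]-[596.1,-80.3],[.0924,.9957]))
A=rectify('scene',16,-80,60,-50,50,.25)[:,:,::-1].copy();cv2.imwrite('pics/r3.png',A)
"
```

```text
[603.21549704  -2.94182145  68.62932633] [-1.6440645  -1.64086354  8.20720482] 23.302333301006204 moved 77.68301030742
```

View pics/r3.png

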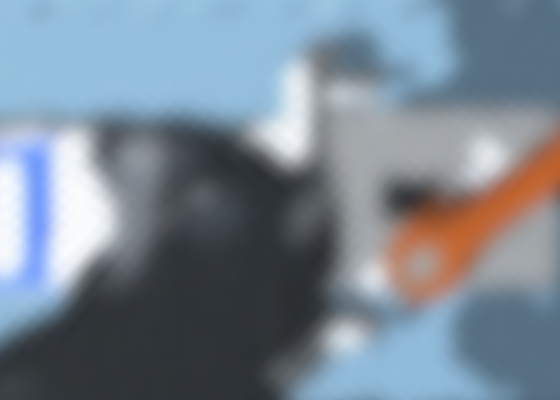

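Call:
step_arm:
  linear:
    - [0,-1,0]
    - [0,-2,0]
    - [0,-3,0]
    - [0,-3,0]
  yaw: [0,0,0,0]
  gripper: [-0.7,-0.7,-0.7,-0.7]

```text
clock: 24.65
eef_pos: [603.5, -0.2, 68.6]
tool_rot: [3.139, -0.001, -0.092]
force: [-2.3, -3.5, 7.4]
width: 22.7
```

```bash
python3 -c "
from rect import *
s=ctrl.read_state();p=s['eef_pos'];print(p,s['force'],s['width'],'moved',np.dot(p[:2]-[596.1,-80.3],[.0924,.9957]))
A=rectify('scene',16,-80,60,-50,50,.25)[:,:,::-1].copy();cv2.imwrite('pics/r4.png',A)
for f in ['r2','r3','r4']:
    a=cv2.imread('pics/'+f+'.png').astype(float);w=np.clip(a[:,:,0]-a[:,:,1]*1.15-20,0,None)[150:260,:65];
    print(f,w.sum(),(w.sum(0)*np.arange(65)).sum()/w.sum()*.25)
"
```

```text
[ 6.03484888e+02 -2.48882911e-01  6.86490211e+01] [-2.25375867 -3.50908018  7.35852802] 22.707517747521766 moved 80.38926092441233
r2 87821.05000000005 9.192089766633396
r3 88146.45000000004 9.195609125495125
r4 56349.150000000045 8.170690906606396
```

View pics/r4.png

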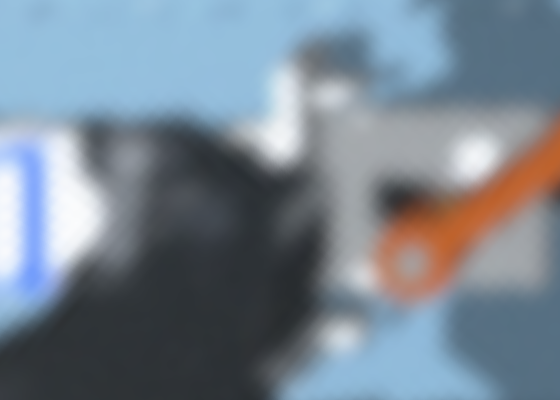

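Call:
step_arm:
  linear:
    - [0,0.5,0]
    - [0,0.5,0]
    - [0,0.5,0]
    - [0,0.5,0]
    - [0,0.5,0]
    - [0,0.5,-30]
    - [0,0.5,-60]
    - [0,0.5,-60]
  yaw: [0,0,0,0,0,0,0,0]
  gripper: [-0.4,-0.2,0,0.1,0.1,0.1,0.1,0.1]

```text
clock: 25.37
eef_pos: [606.4, 2.4, 132.6]
tool_rot: [-3.139, -0.008, -0.091]
force: [1.0, 1.6, 0.5]
width: 46.8
```

```bash
python3 -c "
from rect import *
s=ctrl.read_state();p=s['eef_pos'];print(p,s['force'],s['width'])
A=rectify('scene',49,-130,10,-50,50,.25)[:,:,::-1].copy();cv2.imwrite('pics/r5.png',A)
"
```

```text
[606.35110681   2.44848303 132.64244667] [1.00244712 1.56036437 0.45529539] 46.78151578429481
```

View pics/r5.png

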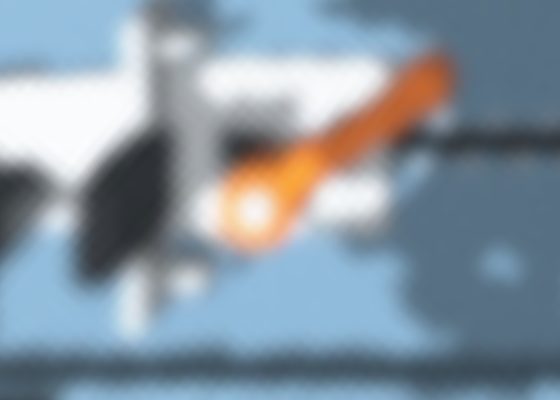

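```bash
python3 -c "
from h import *
go(655,-64.5,125,-.0925)
"
```

```text
lin [55.4, 61.6, 5.8] yaw 0.002 pos [605.3   1.8 130.6] w -0.091 F [ 0.3  0.7 -0. ] width 47.0 t 25.42
```

Call:
step_arm:
  linear:
    - [55,62,4]
    - [55,62,4]
    - [55,62,4]
    - [55,62,4]
    - [55,62,4]
    - [55,62,4]
  yaw: [0,0,0,0,0,0]
  gripper: [-1,-1,-1,-1,-1,-1]

```text
clock: 25.92
eef_pos: [651.5, -64.1, 123.3]
tool_rot: [-3.141, 0.001, -0.089]
force: [0.4, 0.5, 0.8]
width: -0.0
```

```bash
python3 -c "
from h import *
go(655,-64.5,72,-.0925)
"
```

```text
lin [3.6, 0.1, 51.3] yaw 0.004 pos [651.5 -64.1 123.3] w -0.089 F [0.4 0.5 0.8] width -0.0 t 25.92
```

Call:
step_arm:
  linear:
    - [2,0,15]
    - [2,0,30]
    - [2,0,45]
    - [2,0,54]
    - [2,0,54]
    - [2,0,54]
  yaw: [0,0,0,0,0,0]
  gripper: [-1,-1,-1,-1,-1,-1]

```text
clock: 26.42
eef_pos: [653.7, -65.7, 68.6]
tool_rot: [-3.141, 0.002, -0.091]
force: [0.5, -1.3, 0.0]
width: -0.2
```

```bash
cat > tc.py <<'E'
from rect import *
def tc():
    s=ctrl.read_state();p=s['eef_pos'];d=p[:2]-[605,22.5]
    print('rel axis x %.1f s %.1f z %.1f'%(d@[.9957,-.0924],d@[.0924,.9957]+55.2,p[2]),'F',s['force'].round(1),'t',s['clock'],s['tool_rot'][2])
def pic(n):
    A=rectify('scene',49,-130,10,-50,70,.25)[:,:,::-1].copy();cv2.imwrite('pics/'+n,A)
E
python3 -c "
from tc import *
tc();pic('r6.png')"
```

```text
rel axis x 56.6 s -28.1 z 68.6 F [ 0.5 -1.3  0. ] t 26.4167 -0.09055273476925185
```

View pics/r6.png

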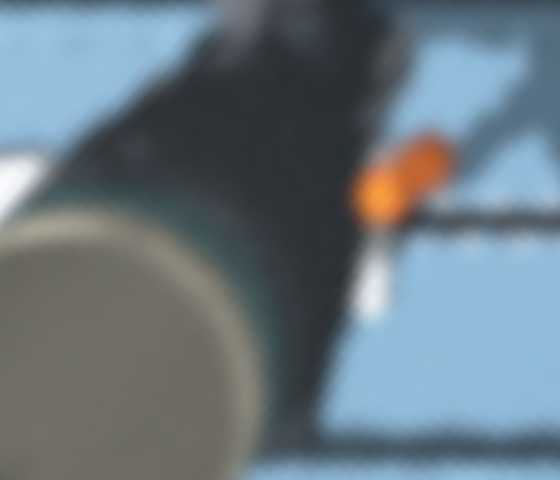

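Call:
step_arm:
  linear:
    - [-8,-1,0]
    - [-15,-1,0]
    - [-19,0,0]
    - [-23,2,0]
    - [-28,4,0]
    - [-32,6,0]
    - [-36,8,0]
    - [-39,10,0]
  yaw: [0,0,0,0,0,0,0,0]
  gripper: [-1,-1,-1,-1,-1,-1,-1,-1]

```text
clock: 27.13
eef_pos: [614.3, -72.1, 70.0]
tool_rot: [-3.141, -0.0, -0.091]
force: [2.0, 1.3, 0.7]
width: -0.1
```

```bash
python3 -c "
from tc import *
tc();pic('r7.png')"
```

```text
rel axis x 18.0 s -38.1 z 70.0 F [2.  1.3 0.7] t 27.1333 -0.09092740088751938
```

View pics/r7.png

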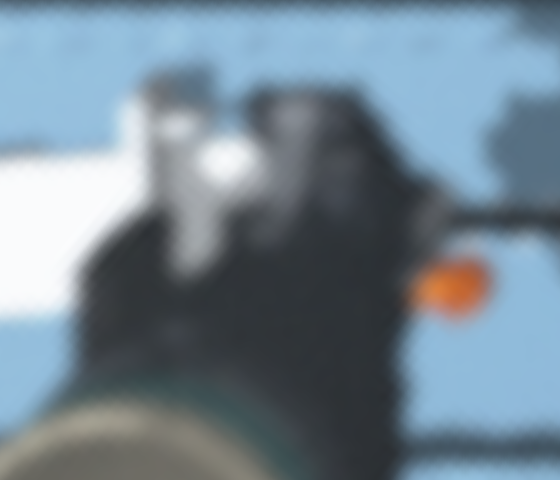

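Call:
step_arm:
  linear:
    - [-3,1,0]
    - [-7,2,0]
    - [-10,3,0]
    - [-14,3,0]
    - [-16,4,0]
    - [-18,4,0]
    - [-18,4,0]
  yaw: [0,0,0,0,0,0,0]
  gripper: [-1,-1,-1,-1,-1,-1,-1]

```text
clock: 27.77
eef_pos: [595.7, -75.1, 69.7]
tool_rot: [3.141, 0.001, -0.091]
force: [1.4, -0.5, 0.7]
width: -0.1
```

```bash
python3 -c "
from tc import *
tc();pic('r8.png')"
```

```text
rel axis x -0.3 s -42.9 z 69.7 F [ 1.4 -0.5  0.7] t 27.7667 -0.09104498511110815
```

View pics/r8.png

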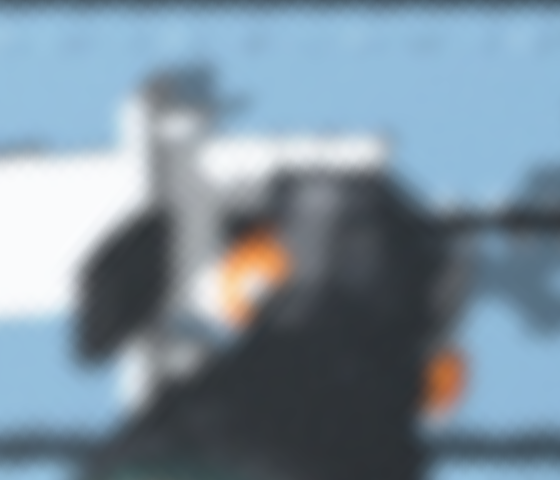

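Call:
step_arm:
  linear:
    - [-2,0,0]
    - [-4,1,0]
    - [-5,1,0]
    - [-5,1,0]
  yaw: [0,0,0,0]
  gripper: [-1,-1,-1,-1]

```text
clock: 28.15
eef_pos: [591.0, -75.5, 69.7]
tool_rot: [3.141, 0.0, -0.091]
force: [0.2, 0.4, 0.4]
width: 0.2
```

```bash
python3 -c "
from tc import *
tc();pic('r9.png')"
```

```text
rel axis x -4.9 s -43.6 z 69.7 F [0.2 0.4 0.4] t 28.15 -0.09103923394418989
```

View pics/r9.png

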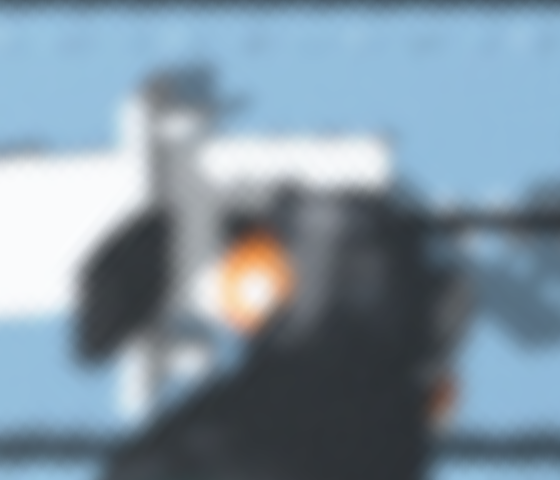

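Call:
step_arm:
  linear:
    - [-1,0,0]
    - [-1,0,0]
    - [8,0,0]
    - [20,0,-20]
    - [20,0,-60]
    - [20,0,-80]
    - [-20,0,-100]
    - [-60,0,-110]
  yaw: [0,0,0,0,0,0,0,0]
  gripper: [-1,-1,-1,-1,-1,-1,-1,-1]

```text
clock: 28.87
eef_pos: [535.2, -69.3, 180.7]
tool_rot: [-3.14, -0.004, -0.092]
force: [0.1, 0.3, 0.4]
width: 0.2
```

Call:
step_arm:
  linear:
    - [-100,0,0]
    - [-100,0,0]
    - [-100,0,0]
    - [-100,0,0]
    - [-100,0,0]
  yaw: [0,0,0,0,0]
  gripper: [-1,-1,-1,-1,-1]

```text
clock: 29.28
eef_pos: [433.6, -61.3, 179.3]
tool_rot: [3.14, 0.0, -0.091]
force: [0.1, -0.2, 0.1]
width: -0.0
```

```bash
python3 -c "
from tc import *
tc();pic('ra.png')
run({'red':(624,212,16),'yellow':(619,167,26),'green':(614,121,26),'blue':(610,77,26)})
B=rectify('scene',13,-60,220,-50,50,.5)[:,:,::-1].copy();cv2.imwrite('pics/rb.png',B)
B=rectify('top',13,-60,220,-50,50,.5)[:,:,::-1].copy();cv2.imwrite('pics/rc.png',B)
a=np.vstack([cv2.imread('pics/rb.png'),cv2.imread('pics/rc.png')]);cv2.imwrite('pics/rd.png',a)
"
```

```text
rel axis x -162.9 s -44.1 z 179.3 F [ 0.1 -0.2  0.1] t 29.2833 -0.09081131651146723
top red [625.9 214.8] tray x 3.1 y 193.4 1460
top yellow [617.5 165.9] tray x -0.7 y 143.9 2245
top green [614.1 121.5] tray x -0.1 y 99.4 667
top blue None
scene red [624.8 215.5] tray x 1.8 y 194.0 2731
scene yellow [618.2 166.2] tray x -0.2 y 144.3 2852
scene green [614.3 121.6] tray x 0.2 y 99.5 1449
scene blue None
```

View pics/ra.png

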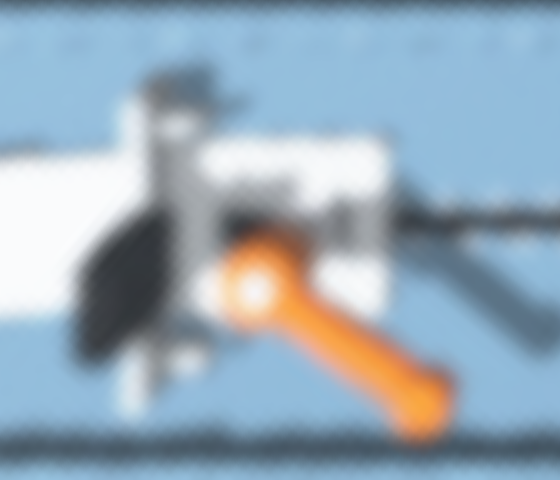

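View pics/rd.png

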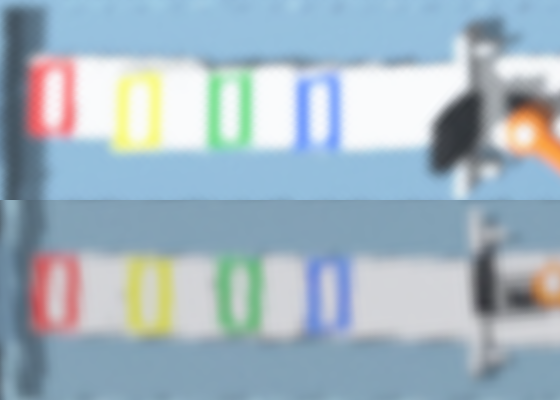

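```bash
python3 -c "
from tc import *
for c in ['scene','top']:
    A=rectify(c,54,-130,-20,-50,50,.25).astype(float)
    m=((A[...,0]-A[...,2]>90)&(A[...,0]>150)).astype(np.uint8)
    k,l,st,ce=cv2.connectedComponentsWithStats(m);i=1+st[1:,4].argmax();v,u=np.nonzero(l==i)
    x=50-v*.25;s=-20-u*.25
    # arm only: between 15 and 40 mm from hub (0,-55.2): PCA
    P=np.c_[x,s];e=P[np.argmin(s)];t=P[s<s.min()+12].mean(0);h=P[s>s.max()-18].mean(0)
    q=P[(s<s.max()-22)];w,V=np.linalg.eigh(np.cov((q-q.mean(0)).T));d=V[:,1];d=d*(-np.sign(d[1]))
    print(c,'hub',h,'tip',t,'theta ends',np.arctan2((t-h)[0],-(t-h)[1]),'pca',np.arctan2(d[0],-d[1]),len(u))
    if c=='top': cv2.imwrite('pics/re.png',A[:,:,::-1])
    # upright/tail: brightness along s at lateral +-12, z=16
    B=rectify(c,16,-40,10,8,16,1)[...,0].mean(0);print([int(b) for b in B])
"
```

```text
scene hub [  2.26979703 -59.98792167] tip [-27.86943024 -96.43736304] theta ends -0.6909162297933331 pca -0.6895034015195034 11284
[246, 247, 247, 247, 247, 247, 247, 247, 248, 248, 248, 248, 248, 248, 248, 248, 248, 248, 247, 247, 247, 243, 237, 225, 209, 188, 167, 148, 138, 136, 138, 144, 150, 157, 161, 164, 167, 171, 177, 183, 190, 197, 204, 207, 209, 209, 207, 203, 200, 197]
top hub [ -5.61741466 -56.40391909] tip [-27.64010989 -95.68537415] theta ends -0.5109742425920245 pca -0.6435381704922308 8136
[209, 209, 209, 209, 209, 209, 208, 208, 208, 208, 208, 208, 208, 208, 208, 208, 208, 208, 207, 207, 207, 205, 197, 186, 175, 158, 137, 118, 102, 84, 69, 62, 61, 63, 70, 82, 98, 114, 129, 144, 158, 165, 169, 173, 176, 176, 176, 176, 175, 175][ WARN:0@3.114] global loadsave.cpp:1063 imwrite_ Unsupported depth image for selected encoder is fallbacked to CV_8U.
```

View pics/re.png

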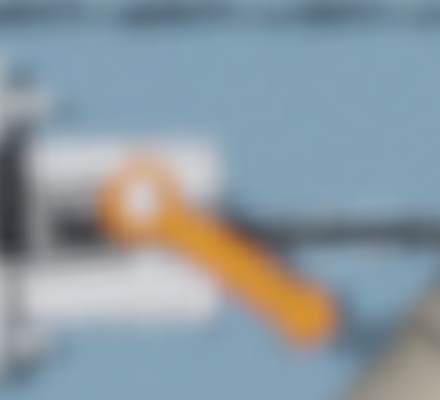

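```bash
python3 -c "
from tc import *
A=rectify('scene',16,-80,60,-50,50,.25)[:,:,::-1].copy()
cv2.imwrite('pics/rf.png',np.vstack([cv2.imread('pics/r4.png')[:150],A]))
"
```

```text
(no output)
```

View pics/rf.png

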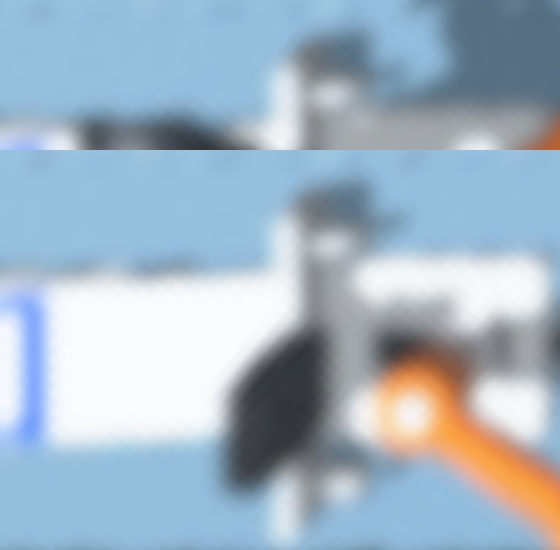

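The stop hasn't moved since I pushed it: its upright is at pixel column ~290 both before and now. The blue tail runs right up to it, and the lever is swung over. Handing in.

```bash
python3 -c "
from h import *
print(ctrl.finish_job())"
```

```text
the job is handed in; nothing more can be done
None
```

I laid yellow, green and blue as shingles on red, slid the stop against blue's tail, swung the lever to about its clamped position, and handed the job in at about 29.5 s. No verdict is reported.

**Row:** All labels show, pointing the same way as red. Label-to-label steps measured about 49.5 mm (red to yellow), 45 mm (yellow to green) and, read off the picture, 44 mm (green to blue). The labels I measured lie within about 3 mm of the tray's centre line. Red did not move in the pictures.

**Stop:** The last push moved blue's label by about 1 mm, so it is in contact. It had not moved when I checked again after letting go and swinging the lever.

**Lever:** It reads about 1.32–1.39 rad (1.15 needed). A cruder tip-to-hub estimate from the top camera gave about 1.21.

**What disagreed:**
- The two cameras differ by about 3 mm, so I used their mean.
- Red's label and its outline gave centres about 3 mm apart.
- The finger width reads about 3 mm low while holding a mailer.
- My blue-label detector found nothing, so blue was checked in the pictures only.
- Looking for the right height at the first grasp, I pressed the fingertips on the desk with up to 45 N.

I kept clear of the tube rack, swab box and bottle, but did not measure them again at the end.

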